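Be the third hand: hold a new water-filter cartridge on its sprung seat

TASK

Change the cartridge of the worktop water filter: take the new white cartridge with the blue ends, lay it on its side in the two saddles, slide it over the spigot of the filter head and press it endwise against the sprung seat with a steady push of about 12 N. Never drive the seat to the bottom of its travel, and leave the brown used cartridge, the mug, the lemon and the spice jar where they stand. Finish while still holding the cartridge pressed like that, without letting go, because the spring would push it off before someone has fitted the two straps.

Things in the scene. Friction and masses are not known exactly. Their poses are not given: they have to be found in the camera images.
- new_cartridge_center (a point): The new filter cartridge: rigid white cylinder with blue end caps, 54 mm diameter, 180 mm long, about 220 g, upright at the start. Both ends are alike: flat, with a central bore 26 mm wide and 25 mm deep, so either end may go to the filter head. This point is its middle, 90 mm from each end on its axis; its z axis lies along the cylinder.
- old_cartridge_center (a point): The used cartridge: same size and form, brown with dark ends, also upright; it and the new one may have changed places. Stays where it is. This point is its middle, 90 mm above the worktop.
- filter_unit: The worktop water filter, fixed: aluminium base plate 110 mm (x) by 350 mm (y), top 14 mm above the worktop, with two grey saddles and a white filter head. Origin on the worktop; z up; its y axis lies along the lying cartridge, from the filter head (at -y) to the open tail end (+y), where nothing stands behind the saddles.
- saddle_gap (a point): Point on the base plate half-way between the two grey V-shaped saddles, axes as the unit's. The saddles, 14 mm wide, are centred 53 mm either way along y, with 92 mm free between them for fingers. Their horns reach 54 mm above the worktop and 38 mm either side of the axis; brass studs 41 mm either side reach 40 mm above the worktop.
- cradle_axis (a point): Point on the axis of a lying cartridge, 62 mm above the unit's origin, with the unit's axes (x across, y towards the tail end, z up). With the cartridge in place under the right push, its middle is at this point.
- cup_rim (a point): Middle of the mouth of the filter head's white cup, on the cradle axis, 90 mm from the point cradle_axis; the cup opens towards +y; 76 mm outer and 64 mm inner diameter, top 100 mm above the worktop.
- seat_face (a point): Middle of the flat orange and black face of the sprung seat in the mouth of the cup, against which the cartridge's end presses; axes as the unit's. At rest it stands 10 mm proud of the cup's rim (80 mm from the point cradle_axis). A white tapered spigot, 20 mm diameter (12 mm at its tip), stands 12 mm out of it towards +y.
- valve_seat (a joint): How far the seat is pushed in, m: 0 at rest, stop at 0.020. Its spring takes 4 N to start and 0.8 N more per mm: 12 N at 0.010, where the face is level with the cup's rim. Friction in the saddles adds up to about 3 N to the push felt by the hand.
- mug: Striped mug, 84 mm wide, 91 mm high; stays where it is. Origin under its middle.
- lemon: Lemon, 72 mm long; stays where it is. Origin at its underside.
- spice_jar: Small spice jar with green cap, 46 mm wide, 106 mm high; stays where it is. Origin under its middle.
Things that resemble listed ones, but are neither listed nor needed, are in the scene too. What is shaped like the part that bears new_cartridge_center but pink or red is not meant.

How it is judged:
By the outcome, as a careful person would: the job done as asked, in the order asked, and still so for the second after the job is handed in, while the arm keeps its last pose, push and grip.
It also fails if it takes over 61 s, if anything falls off the work surface, if the arm or the gripper's body presses on something with over 40 N, if the wrist force passes 120 N, or if a joint passes its speed limit or range.

ROBOT

A 7-joint arm with a two-finger parallel gripper is mounted at the origin on a cart in front of the work surface, level with it; the furniture and walls round the work are solid. World frame = base frame: x ahead of the robot, y to its left, z up, the work surface at z = 0. Lengths are in m, angles in rad, forces in N, time in s.
With the tool pointing down it reaches from about 0.425 to 1.025 m from the base axis. Payload 3.6 kg.
Tool frame: the origin (TCP) lies between the finger pads; the fingertips stand 17 mm ahead of it and the grasp point (between the pads) lies 2 mm behind it (ctrl.tip_extent is the distance from the TCP to the fingertips, in m); y points along the fingers, z is the direction in which the jaws open and shut, and the axes are right-handed (so a half turn about y gives the same grasp; the last joint's range is limited). The gripper opens to 85 mm and grips with 20 to 120 N. Pads are 22 mm wide; open, the fingers measure 114 mm over their backs; the gripper's body (76 mm by 85 mm) begins 54 mm behind the grasp point. The pads swing forward as they close: fully open they stand 13 mm farther back than shut.
Start: joints at [1.202, 0.591, 0.048, 1.609, -0.033, 0.943, -0.034], TCP at [0.197, -0.698, 0.248] pointing down, gripper open.
Joint ranges: [-2.69, 2.69], [-0.47, 2.24], [-1.27, 1.36], [0.19, 2.51], [-1.53, 4.68], [0.08, 2.07], [-3.09, 3.09]. Speed limits (rad/s): [2.57, 2.57, 3.14, 3.14, 3.14, 3.14, 3.14].

INTERFACE

Orientations are given as a unit quaternion [x, y, z, w].
In Python, from rig import ctrl gives the robot as it stands.
- The arm moves only by the tool apply_moves, never from a script. Its argument "moves" is a list of rows, each a list of 6 numbers: the shift along the world's x, y, z in units of 30 mm (1.0 is 30 mm), then the turn, a rotation vector about the world's x, y, z in units of 10 degrees (1.0 is 10 degrees). In form: [[dx, dy, dz, rx, ry, rz], ...]. A call has exactly 5 rows; each row shifts and turns the commanded pose from where the row before left it; what a row does not reach is not made up. A row lasts 1/8 s, in which the tool goes at most 62.5 mm and 10.7 degrees, less where a joint would pass 70% of its speed; a pose out of reach is approached as far as the arm can. A call is refused whole if a number of a shift passes 1 or a number of a turn 1, either way. A call with a gripper value outside its range is refused whole. "claw" is the finger opening in mm, from 0 to 85.4, set as the call begins (left out, the last holds). The fingers move at their own pace and stop on an object; "squeeze" is the grip in N (left out, the last holds). Time passes only in rows, so rows that do not move let the fingers close, or fill a call up. It gives the time, the measured TCP pose, the force and the opening at its end, in the units of the state.
- ctrl.state(): the state, without advancing time (a new reading comes with each control period).
- ctrl.capture(name): name is "side" or "top"; returns a dict with "color" (420x560x3 uint8, red, green, blue), "fx", "fy", "cx", "cy" (pixels), "R" (3x3) and "t" (3): a world point X has camera coordinates R X + t. Camera axes: x right, y down, z forward; pixel columns grow to the right and rows downward; lengths in m; the calibration is good to about 2 mm. A picture is of the moment at which its call begins. There is no depth.
- ctrl.hand_in(): hands the job in, once; it reports no verdict.
The state is a dict: "time": time; "joint_pos": joint angles; "dq": joint speeds; "tau": joint torques, N m; "ee_pos": TCP position; "orientation": TCP orientation; "wrist_force": force on the tool from outside, world axes, zero at the start; "moment": the same for the moment, N m; "grip_width": finger opening in m.
Only numpy, scipy, OpenCV 4.12 (cv2) and the standard library are available. Lean on these libraries where they do the work, as an engineer would, in place of code of your own. Each camera call takes 0.05 s, during which the arm holds its last target.

## Working session

There is one attempt and no reset: what is moved stays moved. The work goes in short steps, Python scripts to look and compute and a tool call to move; the robot and the scene stay as the last step left them, time stands still between calls to the robot, and variables do not carry over. Pictures are saved under pics/ and viewed, and the job is handed in when it is done.

Besides the shell and the picture viewer there is one more tool, called as name(argument=value, ...), one argument or row to a line, values as JSON. apply_moves: Moves the arm, as the interface text tells. Its arguments: {"type":"object","properties":{"moves":{"type":"array","items":{"type":"array","items":{"type":"number"}}},"claw":{"type":"number"},"squeeze":{"type":"number"}},"required":["moves"]}

```bash
ls; mkdir -p pics
python3 - <<'E'
from rig import ctrl
import cv2,pickle
print(ctrl.state(), ctrl.tip_extent)
for n in("side","top"):
    c=ctrl.capture(n); pickle.dump(c,open(f"{n}0.pkl","wb"))
    cv2.imwrite(f"pics/{n}0.png",c["color"][:,:,::-1]); print(n,c["fx"],c["fy"],c["cx"],c["cy"],c["R"],c["t"])
E
```

```text
pics
{'time': 0.0, 'joint_pos': array([ 1.20250303,  0.59210274,  0.04830528,  1.60986257, -0.03330423,
        0.94274277, -0.03371158]), 'dq': array([ 9.56782627e-04, -8.97507999e-04, -8.41553934e-04,  2.35217333e-04,
       -1.07928578e-04, -9.94436638e-04,  4.39802139e-05]), 'tau': array([-6.13995417e-04, -5.48705471e+01,  1.54626075e+00, -1.98129272e+01,
        9.34459094e-03,  8.95476085e-03, -2.64833386e-05]), 'ee_pos': array([ 0.19650889, -0.6970068 ,  0.24713781]), 'orientation': array([-0.09702662,  0.70124125, -0.69963782,  0.09671331]), 'wrist_force': array([ 0.34777299, -0.14340808, -0.34065946]), 'moment': array([-0.0160681 , -0.07866967,  0.02137993]), 'grip_width': 0.08530976574976228} 0.017
side 479.74830678317323 479.74830678317323 286.7201307008586 208.93562583603685 [[-0.99989548  0.01422245 -0.00259963]
 [ 0.00825558  0.41402587 -0.91022768]
 [-0.01186935 -0.910154   -0.41410001]] [0.55582634 0.04384364 1.18001754]
top 481.6072344057204 481.6072344057204 284.5449642088449 202.37766083443807 [[-0.02544974 -0.99941176  0.02298802]
 [-0.98110622  0.02055869 -0.19237444]
 [ 0.19178867 -0.02744957 -0.98105231]] [0.03194358 0.56569311 1.07681706]
```

View pics/side0.png

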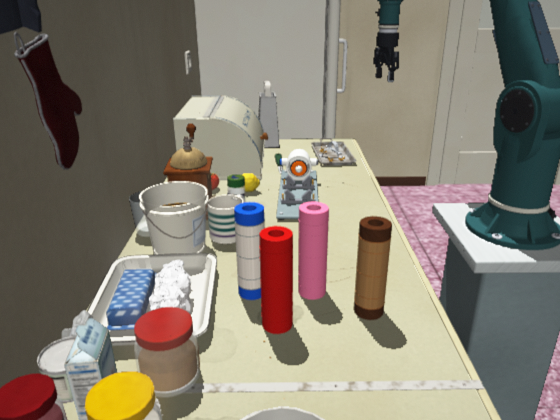

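View pics/top0.png

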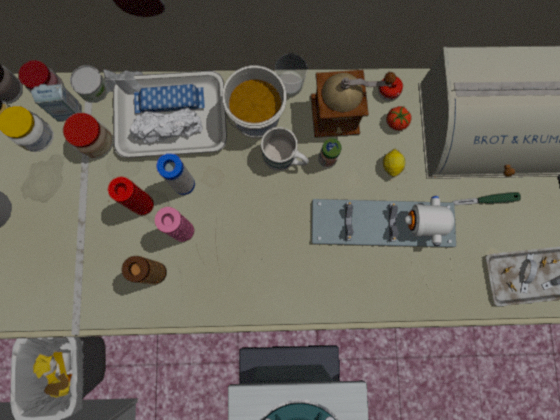

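Run:
```python
import cv2,pickle,numpy as np
def crop(n,x0,y0,x1,y1,s):
    c=pickle.load(open(f"{n}0.pkl","rb"))["color"][y0:y1,x0:x1,::-1]
    return cv2.resize(c,None,fx=s,fy=s,interpolation=cv2.INTER_CUBIC)
a=crop("top",110,130,270,230,5); cv2.imwrite("pics/c1.png",a)
a=crop("side",210,190,400,340,4); cv2.imwrite("pics/c2.png",a)
a=crop("top",300,180,460,260,5); cv2.imwrite("pics/c3.png",a)
a=crop("side",265,135,335,225,6); cv2.imwrite("pics/c4.png",a)
```

```text
(no output)
```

View pics/c1.png

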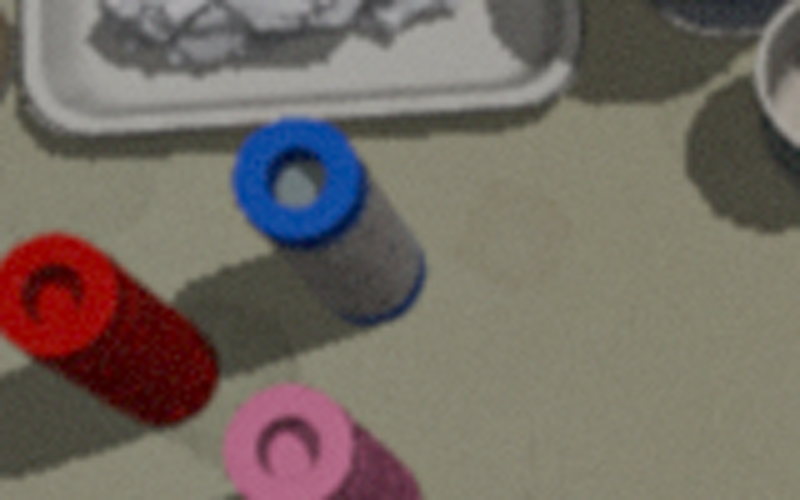

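View pics/c2.png

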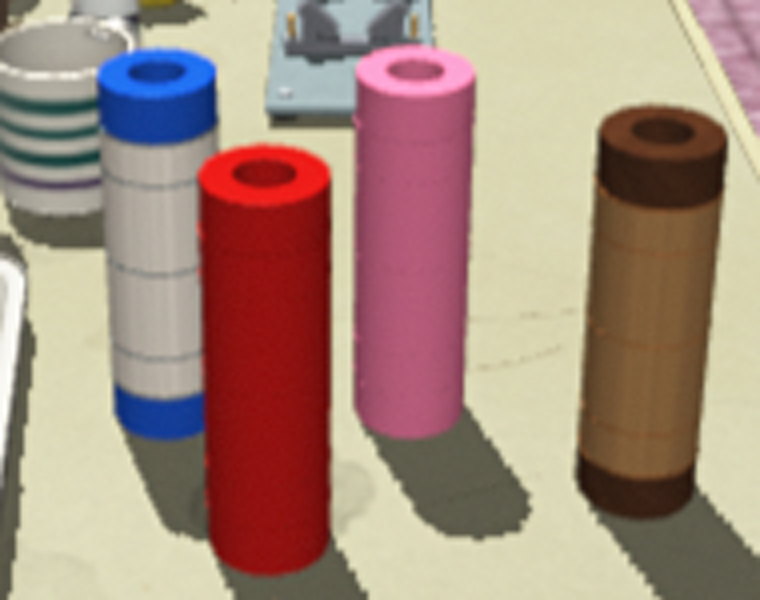

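View pics/c3.png

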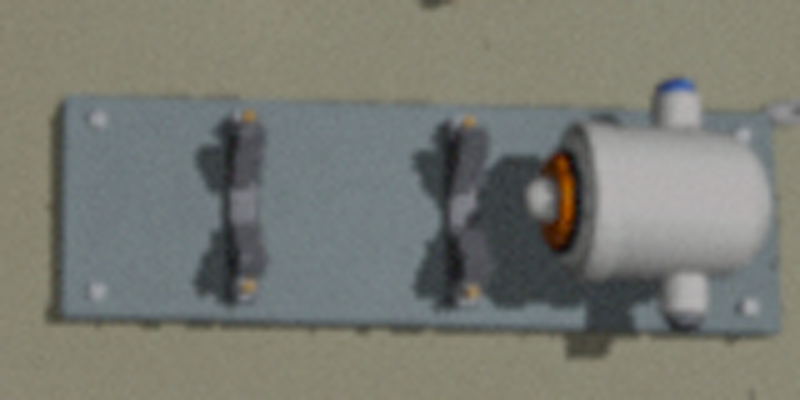

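View pics/c4.png

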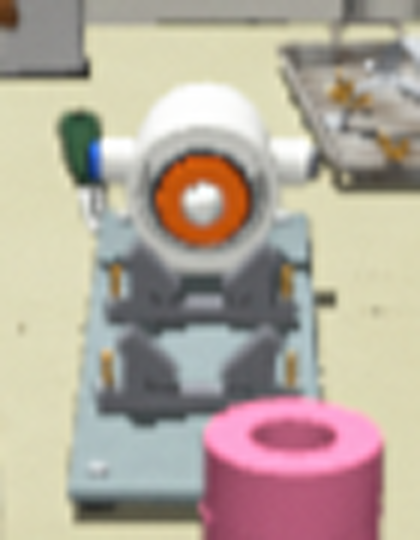

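```bash
cat > h.py <<'E'
import numpy as np,cv2,pickle
from scipy.spatial.transform import Rotation as Rot
def ray(c,p):
    R=np.array(c["R"]);t=np.array(c["t"])
    d=R.T@np.array([(p[0]-c["cx"])/c["fx"],(p[1]-c["cy"])/c["fy"],1]); return -R.T@t,d/np.linalg.norm(d)
def plane(c,p,z):
    o,d=ray(c,p); return o+d*(z-o[2])/d[2]
def tri(a,p,b,q):
    o1,d1=ray(a,p);o2,d2=ray(b,q)
    s=np.linalg.lstsq(np.c_[d1,-d2],o2-o1,rcond=None)[0]
    A=o1+s[0]*d1;B=o2+s[1]*d2
    return (A+B)/2,np.linalg.norm(A-B)
def proj(c,X):
    v=np.array(c["R"])@X+np.array(c["t"]); return np.array([c["fx"]*v[0]/v[2]+c["cx"],c["fy"]*v[1]/v[2]+c["cy"]])
def load(n): return pickle.load(open(n+".pkl","rb"))
E
python3 - <<'E'
from h import *
np.set_printoptions(precision=4,suppress=True)
T=load("top0");S=load("side0")
# pixel centres: crop index (i+.5)/s-.5+off
def ct(x,y,ox=300,oy=180,s=5): return ((x+.5)/s-.5+ox,(y+.5)/s-.5+oy)
def cs(x,y): return ct(x,y,265,135,6)
# cap top ellipses
hT=cv2.cvtColor(T["color"],cv2.COLOR_RGB2HSV);hS=cv2.cvtColor(S["color"],cv2.COLOR_RGB2HSV)
m=cv2.inRange(hT,(105,150,80),(125,255,255)); 
mm=np.zeros_like(m);mm[145:185,150:195]=m[145:185,150:195]
cn=max(cv2.findContours(mm,cv2.RETR_EXTERNAL,cv2.CHAIN_APPROX_NONE)[0],key=cv2.contourArea)
print(cv2.fitEllipse(cn), cv2.boundingRect(cn))
print("cap",tri(T,ct(299,183,110,130,5),S,ct(157,74,210,190,4)))
print("red",tri(T,ct(56,297,110,130,5),S,ct(265,177,210,190,4)))
print("pink",tri(T,ct(290,445,110,130,5),S,ct(415,73,210,190,4)))
print("brown",tri(T,(137,269.5),S,ct(662,133,210,190,4)))
for a,b in (((249,117),(108,352)),((246,287),(292,352)),((470,122),(116,265)),((471,292),(288,265))):
    print("stud",tri(T,ct(*a),S,cs(*b)),plane(T,ct(*a),.04))
for a in ((62,97),(58,318),(778,335),(97,118),(97,291),(750,307),(742,135)): print("plate",plane(T,ct(*a),.014))
print("spig tip",tri(T,ct(532,200),S,cs(202,203)))
E
```

```text
((169.26881408691406, 165.52114868164062), (23.37299346923828, 25.021324157714844), 99.05363464355469) (157, 154, 26, 24)
cap (array([0.6264, 0.2635, 0.1751]), np.float64(0.0013415975564224174))
red (array([0.5782, 0.3636, 0.1749]), np.float64(0.0003999946278857066))
pink (array([0.5125, 0.265 , 0.1756]), np.float64(0.0021166919537725206))
brown (array([0.4109, 0.3247, 0.1738]), np.float64(0.0005586214973470822))
stud (array([ 0.5649, -0.1369,  0.0371]), np.float64(2.355757643959418e-05)) [ 0.5644 -0.1364  0.04  ]
stud (array([ 0.4832, -0.131 ,  0.0388]), np.float64(0.00020981307639278567)) [ 0.4829 -0.1308  0.04  ]
stud (array([ 0.5602, -0.2428,  0.0381]), np.float64(0.0003147477249344714)) [ 0.5597 -0.2423  0.04  ]
stud (array([ 0.4783, -0.2372,  0.0396]), np.float64(0.00013576680453979479)) [ 0.4781 -0.2371  0.04  ]
plate [ 0.5812 -0.0496  0.014 ]
plate [ 0.4731 -0.0437  0.014 ]
plate [ 0.4569 -0.3911  0.014 ]
plate [ 0.5704 -0.0663  0.014 ]
plate [ 0.4857 -0.063   0.014 ]
plate [ 0.4708 -0.3788  0.014 ]
plate [ 0.5553 -0.3826  0.014 ]
spig tip (array([ 0.5183, -0.2631,  0.0619]), np.float64(0.0006085360898618286))
```

```bash
cat > kin.py <<'E'
import numpy as np
from scipy.spatial.transform import Rotation as Rot
def A(d,th,al,a):  # modified DH
    ca,sa,c,s=np.cos(al),np.sin(al),np.cos(th),np.sin(th)
    return np.array([[c,-s,0,a],[s*ca,c*ca,-sa,-d*sa],[s*sa,c*sa,ca,d*ca],[0,0,0,1]])
h=np.pi/2
def fk(q):
    P=[(.267,0,0),(0,-h,0),(.293,h,0),(0,h,.0525),(.3425,h,.0775),(0,h,0),(.097,-h,.076)]
    T=np.eye(4)
    for (d,al,a),th in zip(P,q): T=T@A(d,th,al,a)
    return T
E
python3 - <<'E'
from kin import *; from rig import ctrl
np.set_printoptions(precision=4,suppress=True)
s=ctrl.state();T=fk(s["joint_pos"]);print(T)
p=T[:3,3]+T[:3,2]*.17;print(p,np.hypot(*p[:2]),np.hypot(*s["ee_pos"][:2]))
print(Rot.from_quat(s["orientation"]).as_matrix(), s["ee_pos"])
E
```

```text
[[ 0.2725  0.9618  0.0245  0.2019]
 [ 0.9592 -0.2736  0.0716  0.5886]
 [ 0.0756  0.0039 -0.9971  0.2761]
 [ 0.      0.      0.      1.    ]]
[0.206  0.6008 0.1066] 0.6351513925758322 0.724273281428969
[[-0.9625 -0.0007  0.2714]
 [-0.2714  0.002  -0.9625]
 [ 0.0001 -1.     -0.0021]] [ 0.1965 -0.6971  0.2472]
```

apply_moves(
  moves=[
    [0.35,0.95,0.3,0,0,0.17],
    [0.35,0.95,0.3,0,0,0.17],
    [0.35,0.95,0.3,0,0,0.17],
    [0.35,0.95,0.3,0,0,0.17],
    [0.35,0.95,0.3,0,0,0.17],
  ],
  claw=70,
)

```text
time: 0.72
ee_pos: [0.2494, -0.554, 0.2931]
orientation: [-0.149, 0.692, -0.691, 0.149]
wrist_force: [1.0, -0.1, 0.5]
grip_width: 0.0698
```

apply_moves(
  moves=[
    [0.35,0.95,0.3,0,0,0.17],
    [0.35,0.95,0.3,0,0,0.17],
    [0.35,0.95,0.3,0,0,0.17],
    [0.35,0.95,0.3,0,0,0.17],
    [0.35,0.95,0.3,0,0,0.17],
  ],
)

```text
time: 1.35
ee_pos: [0.3025, -0.4109, 0.339]
orientation: [0.2, -0.678, 0.678, -0.2]
wrist_force: [0.7, -0.5, -1.1]
grip_width: 0.07
```

apply_moves(
  moves=[
    [0.35,0.95,0,0,0,0.17],
    [0.35,0.95,0,0,0,0.17],
    [0.35,0.95,0,0,0,0.17],
    [0.35,0.95,0,0,0,0.17],
    [0.35,0.95,0,0,0,0.17],
  ],
)

```text
time: 1.98
ee_pos: [0.3547, -0.2683, 0.338]
orientation: [-0.25, 0.662, -0.661, 0.25]
wrist_force: [0.2, -0.6, -0.3]
grip_width: 0.0699
```

apply_moves(
  moves=[
    [0.35,0.95,0,0,0,0.17],
    [0.35,0.95,0,0,0,0.17],
    [0.35,0.95,0,0,0,0.17],
    [0.35,0.95,0,0,0,0.17],
    [0.35,0.95,0,0,0,0.17],
  ],
)

```text
time: 2.6
ee_pos: [0.4068, -0.1259, 0.338]
orientation: [-0.298, 0.641, -0.641, 0.298]
wrist_force: [0.3, 0.4, 1.4]
grip_width: 0.0696
```

apply_moves(
  moves=[
    [0.3,0.8,-0.1,0.46,-0.386,0],
    [0.3,0.8,-0.1,0.46,-0.386,0],
    [0.3,0.8,-0.1,0.46,-0.386,0],
    [0.3,0.8,-0.1,0.46,-0.386,0],
    [0.3,0.8,-0.1,0.46,-0.386,0],
  ],
)

```text
time: 3.22
ee_pos: [0.4516, -0.0061, 0.3232]
orientation: [-0.121, 0.698, -0.541, 0.454]
wrist_force: [0.1, 0.2, -1.0]
grip_width: 0.0699
```

apply_moves(
  moves=[
    [0.3,0.8,-0.3,0.46,-0.386,0],
    [0.3,0.8,-0.3,0.46,-0.386,0],
    [0.3,0.8,-0.3,0.46,-0.386,0],
    [0.3,0.8,-0.3,0.46,-0.386,0],
    [0.3,0.8,-0.3,0.46,-0.386,0],
  ],
)

```text
time: 3.85
ee_pos: [0.5045, 0.0737, 0.3026]
orientation: [0.014, 0.721, -0.411, 0.558]
wrist_force: [1.1, 18.9, 6.2]
grip_width: 0.0696
```

```bash
cat >> h.py <<'E'
np.set_printoptions(precision=4,suppress=True)
def st():
    from rig import ctrl
    s=ctrl.state();R=Rot.from_quat(s["orientation"]).as_matrix()
    print("t",s["time"],"p",s["ee_pos"],"q",s["joint_pos"],"F",s["wrist_force"],"M",s["moment"],"w",s["grip_width"]);print(R);return s,R
def snap(k,crops={}):
    from rig import ctrl
    o={}
    for n in("side","top"):
        c=ctrl.capture(n);o[n]=c;pickle.dump(c,open(f"{n}{k}.pkl","wb"));im=c["color"][:,:,::-1]
        if n in crops:
            x0,y0,x1,y1,sc=crops[n];im=cv2.resize(im[y0:y1,x0:x1],None,fx=sc,fy=sc,interpolation=cv2.INTER_CUBIC)
        cv2.imwrite(f"pics/{n}{k}.png",im)
    return o
E
python3 -c "
from h import *
st();snap(1)"
```

```text
t 3.85 p [0.5045 0.0737 0.3026] q [ 1.14    0.5872 -1.2677  2.3677 -1.5334  0.2291  0.8891] F [ 1.1378 18.9193  6.1878] M [0.1253 0.3101 0.6297] w 0.06957966927913278
[[-0.3771  0.4788  0.7928]
 [-0.4376  0.6623 -0.6081]
 [-0.8162 -0.5763 -0.0403]]
```

View pics/side1.png

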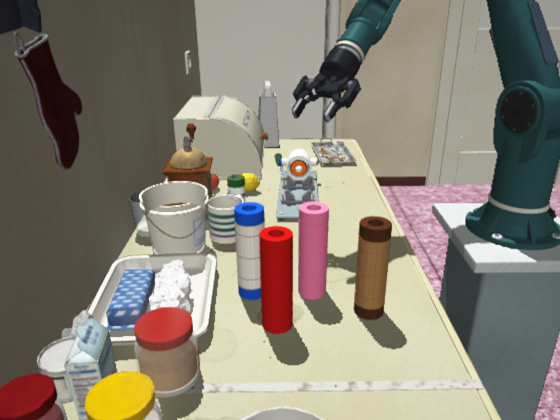

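View pics/top1.png

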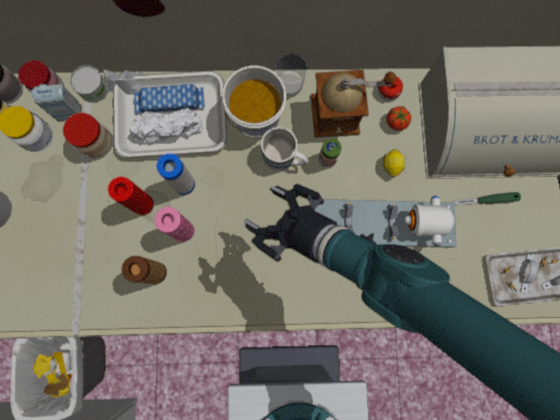

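```bash
cat > data.py <<'E'
import numpy as np
D=[([1.20250303,0.59210274,0.04830528,1.60986257,-0.03330423,0.94274277,-0.03371158],[0.19650889,-0.6970068,0.24713781],[-0.09702662,0.70124125,-0.69963782,0.09671331]),
([1.14,0.5872,-1.2677,2.3677,-1.5334,0.2291,0.8891],[0.5045,0.0737,0.3026],[0.014,0.721,-0.411,0.558])]
E
cat > kin.py <<'E'
import numpy as np
from scipy.spatial.transform import Rotation as Rot
def rz(a):return Rot.from_euler('z',a)
def ry(a):return Rot.from_euler('y',a)
TY=Rot.from_matrix(np.array([[0,0,1],[1,0,0],[0,1,0]])) # tool y along flange z: cols tool x->flange y? cyc
def fk(q,P,S,full=False):
    phi,psi,d1,L1,L2,L3,o1,o2,o3=P
    s1,s3,s5,s7=S
    R=rz(phi+s1*q[0]);p=np.array([0,0,d1]);pts=[p]
    R=R*ry(q[1]);R=R*rz(s3*q[2]);p=p+R.apply([o1,0,L1]);pts.append(p)
    R=R*ry(q[3]);R=R*rz(s5*q[4]);p=p+R.apply([o2,0,L2]);pts.append(p)
    R=R*ry(q[5]);p=p+R.apply([o3,0,L3]);pts.append(p)
    R=R*rz(s7*q[6]+psi)*TY
    return (p,R,pts) if full else (p,R)
E
python3 - <<'E'
from kin import *;from data import D;import itertools
from scipy.optimize import least_squares
res=[]
for S in itertools.product((1,-1),repeat=4):
  for phi in np.arange(-3,3.1,1):
    for psi in (0,1.57,3.14,-1.57):
      def f(P):
        r=[]
        for q,p,o in D:
            a,R=fk(q,P,S);r+=list((a-p)*3)+list((R.inv()*Rot.from_quat(o)).as_rotvec())
        r+=list(.02*np.array(P[6:]));return r
      s=least_squares(f,[phi,psi,.3,.45,.45,.25,0,0,0],max_nfev=60)
      res.append((s.cost,S,s.x))
res.sort(key=lambda r:r[0])
np.set_printoptions(precision=3,suppress=True)
for r in res[:8]:print(r)
E
```

```text
(np.float64(0.0001656521885142627), (-1, -1, -1, -1), array([-0.008, -3.148,  0.929, -0.573,  0.205, -0.478,  0.717,  0.202,
       -0.4  ]))
(np.float64(0.00016565218851426303), (-1, -1, -1, -1), array([-0.008,  3.135,  0.929, -0.573,  0.205, -0.478,  0.717,  0.202,
       -0.4  ]))
(np.float64(0.0001656521885142635), (-1, -1, -1, -1), array([ 6.276,  3.135,  0.929, -0.573,  0.205, -0.478,  0.717,  0.202,
       -0.4  ]))
(np.float64(0.00016565218851426376), (-1, -1, -1, -1), array([-0.008, -3.148,  0.929, -0.573,  0.205, -0.478,  0.717,  0.202,
       -0.4  ]))
(np.float64(0.0001656521885142639), (-1, -1, -1, -1), array([-0.008,  3.135,  0.929, -0.573,  0.205, -0.478,  0.717,  0.202,
       -0.4  ]))
(np.float64(0.00016565218851426433), (-1, -1, -1, -1), array([-6.291, -3.148,  0.929, -0.573,  0.205, -0.478,  0.717,  0.202,
       -0.4  ]))
(np.float64(0.00016565218851426433), (-1, -1, -1, -1), array([-0.008,  3.135,  0.929, -0.573,  0.205, -0.478,  0.717,  0.202,
       -0.4  ]))
(np.float64(0.0001656521885142645), (-1, -1, -1, -1), array([-6.291, -3.148,  0.929, -0.573,  0.205, -0.478,  0.717,  0.202,
       -0.4  ]))
```

```bash
cat > fit.py <<'E'
from kin import *;from data import D
S=(-1,)*4
def fit(lam=.02):
    A=[];b=[]
    for q,p,o in D:
        base=[0,np.pi]+[0]*7
        c=[]
        for k in range(2,9):
            P=list(base);P[k]=1;c.append(fk(q,P,S)[0])
        A.append(np.array(c).T);b.append(np.array(p))
    n=np.array([.3,.45,.45,.3,0,0,0]);w=np.array([.1,.1,.1,.1,1,1,1])*lam
    A=np.vstack(A+[np.diag(w)]);b=np.concatenate(b+[w*n])
    x=np.linalg.lstsq(A,b,rcond=None)[0]
    return [0,np.pi]+list(x),(A@x-b)[:-7]
if __name__=="__main__":
    np.set_printoptions(precision=4,suppress=True)
    for l in(.3,.1,.02,.002):print(*map(np.array,fit(l)))
    P,_=fit()
    for q,p,o in D: print((fk(q,P,S)[1].inv()*Rot.from_quat(o)).as_rotvec())
E
python3 fit.py
```

```text
[ 0.      3.1416  0.277   0.59    0.4559  0.2334  0.0202  0.0051 -0.0125] [ 0.0417  0.0144  0.002  -0.0006  0.0018 -0.002 ]
[ 0.      3.1416  0.3917  0.3854  0.4105  0.1085  0.1432  0.0399 -0.0816] [ 0.0355  0.0121  0.0016 -0.0005  0.0014 -0.0016]
[ 0.      3.1416  0.9116 -0.5397  0.2056 -0.4527  0.6975  0.1956 -0.3934] [ 0.007   0.0024  0.0003 -0.0001  0.0003 -0.0003]
[ 0.      3.1416  1.0373 -0.7634  0.156  -0.5884  0.8316  0.2333 -0.4688] [ 0.0001  0.      0.     -0.      0.     -0.    ]
[-0.  0.  0.]
[ 0.0003 -0.0005 -0.0006]
```

apply_moves(
  moves=[
    [0,0.5,0.3,-0.46,0.386,0],
    [0,0.5,0.3,-0.46,0.386,0],
    [0,0.5,0.3,-0.46,0.386,0],
    [0,0.5,0.3,-0.46,0.386,0],
    [0,0.5,0.3,-0.46,0.386,0],
  ],
)

```text
time: 4.58
ee_pos: [0.5041, 0.1444, 0.342]
orientation: [-0.148, 0.712, -0.525, 0.442]
wrist_force: [-1.0, -0.3, 0.2]
grip_width: 0.07
```

```bash
cat > rec.py <<'E'
from rig import ctrl
import json
s=ctrl.state()
open("rec.jsonl","a").write(json.dumps([list(map(float,s[k])) for k in("joint_pos","ee_pos","orientation")])+"\n")
import numpy as np;np.set_printoptions(precision=3,suppress=True)
print(s["joint_pos"],s["ee_pos"])
E
python3 rec.py
```

```text
[ 0.37   0.176 -0.606  2.155 -0.502  0.54  -0.497] [0.504 0.144 0.342]
```

apply_moves(
  moves=[
    [-0.3,0.3,0,-0.3,0.25,0],
    [-0.3,0.3,0,-0.3,0.25,0],
    [-0.3,0.3,0,-0.3,0.25,0],
    [-0.3,0.3,0,-0.3,0.25,0],
    [-0.3,0.3,0,-0.3,0.25,0],
  ],
)

```text
time: 5.2
ee_pos: [0.4589, 0.189, 0.3415]
orientation: [-0.259, 0.681, -0.594, 0.34]
wrist_force: [0.0, 0.0, 0.2]
grip_width: 0.0698
```

```bash
python3 rec.py
```

```text
[ 0.03   0.181 -0.501  2.053 -0.048  0.813 -1.121] [0.459 0.189 0.342]
```

apply_moves(
  moves=[
    [0,0,-0.2,0.46,-0.386,0],
    [0,0,-0.2,0.46,-0.386,0],
    [0,0,-0.2,0.46,-0.386,0],
    [0,0,-0.2,0.46,-0.386,0],
    [0,0,-0.2,0.46,-0.386,0],
  ],
)

```text
time: 5.82
ee_pos: [0.4587, 0.1916, 0.3126]
orientation: [-0.098, 0.72, -0.486, 0.485]
wrist_force: [0.2, 1.5, 0.1]
grip_width: 0.0698
```

```bash
python3 rec.py
```

```text
[ 0.555  0.207 -0.901  2.331 -0.983  0.291 -0.064] [0.459 0.192 0.313]
```

```bash
cat > kin.py <<'E'
import numpy as np,json
from scipy.spatial.transform import Rotation as Rot
np.set_printoptions(precision=4,suppress=True)
TY=Rot.from_matrix(np.array([[0,0,1],[1,0,0],[0,1,0]]))
def frames(q):
    e=Rot.from_euler
    R1=e('z',-q[0]);R2=R1*e('y',q[1])*e('z',-q[2]);R3=R2*e('y',q[3])*e('z',-q[4]);R4=R3*e('y',q[5]);
    R5=R4*e('z',-q[6]+np.pi)*TY
    return R1,R2,R3,R4,R5
def cols(q):
    F=frames(q)
    # params: d1, (x1,y1), (x2,y2,L1), (x3,y3,L2),(x4,y4,L3)
    M=[np.array([0,0,1.]),F[0].as_matrix()[:,0],F[0].as_matrix()[:,1]]
    for k in(1,2,3): M+=list(F[k].as_matrix().T)
    # tool offsets
    return np.array(M).T,F
names="d1 x1 y1 x2 y2 L1 x3 y3 L2 x4 y4 L3".split()
prior=np.array([.3,0,0,0,0,.5,0,0,.45,0,0,.25])
def data():
    from data import D
    return D+[json.loads(l) for l in open("rec.jsonl")]
def fit(lam=.01):
    A=[];b=[]
    for q,p,o in data():
        A.append(cols(q)[0]);b.append(np.array(p))
    w=lam*np.where(np.isin(names,["d1","L1","L2","L3"]),.1,1)
    A0=np.vstack(A);A=np.vstack(A+[np.diag(w)]);b0=np.concatenate(b);b=np.concatenate(b+[w*prior])
    x=np.linalg.lstsq(A,b,rcond=None)[0];return x,A0@x-b0
def fk(q,P):
    C,F=cols(q);return C@P,F[4]
E
python3 - <<'E'
from kin import *
for l in(.1,.03,.01,.001):
    x,r=fit(l);print(l,dict(zip(names,np.round(x,4))),np.abs(r).max())
for q,p,o in data(): print((frames(q)[4].inv()*Rot.from_quat(o)).as_rotvec())
E
```

```text
0.1 {'d1': np.float64(0.2919), 'x1': np.float64(0.0001), 'y1': np.float64(-0.0172), 'x2': np.float64(-0.0009), 'y2': np.float64(-0.0227), 'L1': np.float64(0.6293), 'x3': np.float64(0.0007), 'y3': np.float64(-0.0026), 'L2': np.float64(0.4589), 'x4': np.float64(-0.0026), 'y4': np.float64(-0.0026), 'L3': np.float64(0.2971)} 0.00038934192722558936
0.03 {'d1': np.float64(0.2942), 'x1': np.float64(-0.0), 'y1': np.float64(-0.0203), 'x2': np.float64(-0.0003), 'y2': np.float64(-0.0238), 'L1': np.float64(0.6247), 'x3': np.float64(0.0002), 'y3': np.float64(-0.0005), 'L2': np.float64(0.4637), 'x4': np.float64(-0.0005), 'y4': np.float64(-0.0005), 'L3': np.float64(0.2927)} 5.6310147730415094e-05
0.01 {'d1': np.float64(0.2945), 'x1': np.float64(-0.0), 'y1': np.float64(-0.0209), 'x2': np.float64(-0.0), 'y2': np.float64(-0.0239), 'L1': np.float64(0.6239), 'x3': np.float64(0.0), 'y3': np.float64(-0.0002), 'L2': np.float64(0.4644), 'x4': np.float64(-0.0001), 'y4': np.float64(-0.0002), 'L3': np.float64(0.292)} 6.652896348546822e-06
0.001 {'d1': np.float64(0.2946), 'x1': np.float64(-0.0), 'y1': np.float64(-0.021), 'x2': np.float64(0.0), 'y2': np.float64(-0.0239), 'L1': np.float64(0.6238), 'x3': np.float64(0.0), 'y3': np.float64(-0.0002), 'L2': np.float64(0.4645), 'x4': np.float64(0.0), 'y4': np.float64(-0.0002), 'L3': np.float64(0.2919)} 3.462369483814287e-06
[-0.  0.  0.]
[ 0.0003 -0.0005 -0.0006]
[ 0. -0. -0.]
[ 0. -0. -0.]
[ 0. -0. -0.]
```

```bash
cat > ik.py <<'E'
from kin import *
from scipy.optimize import least_squares
P,_=fit(.001)
lo=np.array([-2.69,-.47,-1.27,.19,-1.53,.08,-3.09]);hi=np.array([2.69,2.24,1.36,2.51,4.68,2.07,3.09])
mid=(lo+hi)/2;half=(hi-lo)/2
def ik(p,R,q0,w=.003):
    def f(q):
        a,Rq=fk(q,P)
        return np.r_[(a-p)*5,(Rq.inv()*R).as_rotvec(),w*(q-mid)/half]
    s=least_squares(f,np.clip(q0,lo+.01,hi-.01),bounds=(lo,hi),max_nfev=150)
    q=s.x;r=f(q);return q,np.linalg.norm(r[:6]),np.min(np.minimum(q-lo,hi-q))
def pose(f,e,opt):
    "hand dir az f deg, e deg below horizontal; opt B: tool x down-ish"
    f=np.radians(f);e=np.radians(e)
    h=np.array([np.cos(f),np.sin(f),0]);Z=np.array([0,0,1.])
    y=h*np.cos(e)-Z*np.sin(e)
    x=-(Z*np.cos(e)+h*np.sin(e))*(1 if opt=='B' else -1)
    return Rot.from_matrix(np.c_[x,y,np.cross(x,y)])
E
cat > scan.py <<'E'
from ik import *
rng=np.random.default_rng(0)
C=np.array([.6264,.2635,.092])
for opt in "AB":
  for e in (0,15,30,45,60):
    for f in (-10,10,30,50,70,90):
      R=pose(f,e,opt);best={}
      for k in range(14):
        q,r,m=ik(C,R,rng.uniform(lo,hi))
        if r<2e-3:
            key="flip" if q[4]>1.57 else "std"
            if key not in best or m>best[key][0]: best[key]=(m,q)
      for k,v in best.items():
        if v[0]>.05:print(opt,e,f,k,round(v[0],2),v[1])
E
time python3 scan.py
```

```text
A 0 -10 flip 0.28 [-1.0061  1.1885  0.2029  2.2314  2.0699  1.5304 -1.897 ]
A 0 10 flip 0.16 [-0.7727  1.2184  0.1207  2.3505  2.5601  1.871  -1.8959]
A 0 30 flip 0.17 [ 0.1865  1.381  -0.7325  2.3389  3.5446  1.6984 -0.723 ]
A 0 50 flip 0.26 [ 0.2607  1.2617 -0.5617  2.2482  3.9363  1.3613 -0.9922]
A 0 70 flip 0.31 [ 0.1613  1.1584 -0.2948  2.0812  4.3736  1.3408 -1.4075]
A 0 90 std 0.14 [ 0.2904  1.1963 -0.4525  1.8576 -1.3923  1.1736 -1.7564]
A 15 -10 flip 0.24 [-0.8403  1.0078  0.0184  2.2678  2.1661  1.3695 -1.6946]
A 15 10 flip 0.13 [-0.3358  1.0675 -0.4161  2.3755  2.7054  1.6911 -1.3429]
A 15 30 flip 0.12 [-0.0669  1.0816 -0.4536  2.3906  3.2461  1.5238 -1.1304]
A 15 50 flip 0.21 [ 0.0618  1.0359 -0.3475  2.2976  3.7672  1.2457 -1.2231]
A 15 70 flip 0.38 [-0.0024  0.9988 -0.1068  2.1306  4.2965  1.2209 -1.5473]
A 15 90 std 0.05 [ 0.1061  1.0252 -0.2128  1.9116 -1.4756  1.1371 -1.807 ]
A 30 -10 flip 0.26 [-0.6366  0.8616 -0.1868  2.2502  2.1526  1.1412 -1.4443]
A 30 10 flip 0.16 [-0.4194  0.8716 -0.2789  2.3549  2.6307  1.2017 -1.3937]
A 30 30 flip 0.14 [-0.176   0.8803 -0.335
[... 2786 characters left out ...]
611  0.7579  0.2232  2.2303  3.9353  0.7531  1.2499]
B 45 70 flip 0.25 [-0.4154  0.7929  0.2978  2.1101  4.4316  0.8734  1.1319]
B 45 90 std 0.27 [-0.0632  0.8066 -0.144   1.9383 -1.2626  0.7094  0.9659]
B 60 -10 flip 0.43 [-0.2824  0.7276 -0.4729  2.0759  1.6345  0.6593  2.4516]
B 60 10 flip 0.38 [-0.2386  0.7006 -0.4189  2.1315  1.9445  0.4579  2.5214]
B 60 30 flip 0.21 [-0.6366  0.6867  0.2625  2.1599  3.8619  0.2886  0.8674]
B 60 50 flip 0.27 [-0.7273  0.7558  0.5294  2.1262  4.4135  0.606   0.6613]
B 60 70 std 0.07 [ 0.1866  0.8097 -0.6981  2.0065  0.4272  0.1475 -1.0204]
B 60 90 std 0.49 [-0.2128  0.7382 -0.0634  1.917  -0.9764  0.5683  0.6041]
real	3m11.138s
user	3m9.788s
sys	0m0.144s
```

```bash
cat > scan2.py <<'E'
from ik import *
rng=np.random.default_rng(0)
C=np.array([.522,-.195,.064])
for e in (0,20,30,45):
    Rg=pose(87.35,e,'B');a=np.radians(87.35)
    ax=np.cross([np.cos(a),np.sin(a),0],[0,0,-1])
    R=Rot.from_rotvec(ax*np.pi/2)*Rg
    print(e,R.as_matrix().T[1],R.as_matrix().T[0])
    for k in range(8):
        q,r,m=ik(C,R,rng.uniform(lo,hi))
        if r<3e-3:print(round(m,2),q)
E
python3 scan2.py; python3 -c "
from rig import ctrl;print(ctrl.state()['time'])"
```

```text
0 [-0.  0. -1.] [-0.0462 -0.9989 -0.    ]
0.43 [ 0.6503  0.7152 -0.5245  2.0834  0.7133  0.5258 -0.4502]
0.35 [ 0.471   0.6725 -0.2699  2.0913  0.4121  0.4277 -0.1669]
0.34 [ 0.4467  0.6692 -0.236   2.0924  0.3652  0.4183 -0.1221]
0.42 [ 0.6086  0.7021 -0.4642  2.0852  0.6498  0.4983 -0.3913]
20 [-0.0158 -0.3417 -0.9397] [-0.0434 -0.9387  0.342 ]
0.37 [ 0.3602  0.7017 -0.3658  2.1412  1.1246  0.6551 -0.9938]
0.37 [ 0.3601  0.7017 -0.3658  2.1412  1.1246  0.6551 -0.9938]
0.37 [ 0.3601  0.7017 -0.3658  2.1412  1.1246  0.6551 -0.9938]
0.32 [ 0.0157  0.6826  0.1086  2.157   0.7957  0.3974 -0.6992]
0.37 [ 0.3602  0.7017 -0.3658  2.1412  1.1246  0.6551 -0.9938]
30 [-0.0231 -0.4995 -0.866 ] [-0.04   -0.8651  0.5   ]
0.35 [ 0.2154  0.7285 -0.2852  2.156   1.2326  0.7644 -1.1773]
0.35 [ 0.2154  0.7285 -0.2852  2.156   1.2326  0.7644 -1.1773]
0.35 [ 0.2154  0.7285 -0.2852  2.156   1.2326  0.7644 -1.1773]
0.35 [ 0.1906  0.7248 -0.2509  2.1571  1.2211  0.7426 -1.1689]
0.35 [ 0.0729  0.7151 -0.0892  2.1625  1.1602  0.6424 -1.1216]
45 [-0.0327 -0.7064 -0.7071] [-0.0327 -0.7064  0.7071]
0.35 [ 0.0005  0.8047 -0.1459  2.1591  1.2963  0.9267 -1.3629]
0.35 [ 0.0005  0.8047 -0.1459  2.1591  1.2963  0.9267 -1.3629]
0.34 [-0.2864  0.827   0.251   2.1722  1.1618  0.6523 -1.2622]
0.35 [ 0.0005  0.8047 -0.1459  2.1591  1.2963  0.9267 -1.3629]
0.34 [-0.3103  0.833   0.2849  2.1733  1.1455  0.6285 -1.2484]
0.35 [-0.0989  0.8028 -0.0094  2.1637  1.258   0.8325 -1.3373]
0.35 [-0.0791  0.8024 -0.0367  2.1628  1.2661  0.8513 -1.3429]
5.825
```

```bash
cat > scan3.py <<'E'
from ik import *
from h import load,plane
T=load("top0")
for p in ((279,148),(330,150),(282,133),(262,148),(297,148),(305,160)):print("mug/jar",plane(T,p,.091))
rng=np.random.default_rng(1)
for z,back in ((.097,0),(.097,.12),(.15,.15)):
 for e in (15,20):
  for f in (65,75,82,88):
    R=pose(f,e,'B');C=np.array([.6264,.2635,z])-back*R.as_matrix()[:,1]
    best=None
    for k in range(10):
        q0=np.array([.5,1.2,-.8,1.9,-.8,.5,.8])+rng.normal(size=7)*.3
        q,r,m=ik(C,R,q0)
        if r<3e-3 and q[4]<1.57 and (best is None or m>best[0]):best=(m,q)
    print(z,back,e,f,best)
E
python3 scan3.py
```

```text
mug/jar [0.6881 0.0294 0.091 ]
mug/jar [ 0.6811 -0.0891  0.091 ]
mug/jar [0.7245 0.0216 0.091 ]
mug/jar [0.6888 0.0689 0.091 ]
mug/jar [ 0.6873 -0.0124  0.091 ]
mug/jar [ 0.6581 -0.0301  0.091 ]
0.097 0 15 65 None
0.097 0 15 75 None
0.097 0 15 82 (np.float64(8.881784197001252e-16), array([ 0.3694,  1.0897, -0.5965,  1.991 , -1.53  ,  0.7852,  1.4217]))
0.097 0 15 88 (np.float64(0.1727765090547606), array([ 0.342 ,  1.0851, -0.559 ,  1.9254, -1.3572,  0.8458,  1.2846]))
0.097 0 20 65 None
0.097 0 20 75 None
0.097 0 20 82 (np.float64(1.2501111257279263e-13), array([ 0.341 ,  1.0382, -0.5763,  1.9997, -1.53  ,  0.7261,  1.3776]))
0.097 0 20 88 (np.float64(0.09667324749801898), array([ 0.2074,  0.9965, -0.3783,  1.9407, -1.4333,  0.9175,  1.2852]))
0.097 0.12 15 65 None
0.097 0.12 15 75 (np.float64(9.878168842680779e-06), array([ 0.9474,  1.4426, -1.27  ,  2.1011, -0.3019,  0.1725,  0.391 ]))
0.097 0.12 15 82 (np.float64(0.1486857167548883), array([ 0.4271,  0.9765, -0.3936,  2.0135, -1.3813,  1.0107,  1.3253]))
0.097 0.12 15 88 (np.float64(0.412600380194154), array([ 0.537 ,  1.0407, -0
[... 510 characters left out ...]
ray([ 0.6567,  0.9146, -0.6467,  2.1293, -1.4229,  0.8221,  1.3083]))
0.15 0.15 15 82 (np.float64(0.22543970594249285), array([ 0.4954,  0.8759, -0.4247,  2.0196, -1.3046,  1.0396,  1.2035]))
0.15 0.15 15 88 (np.float64(0.4835169858167201), array([ 0.6102,  0.955 , -0.6285,  1.9123, -1.0465,  0.9614,  1.0024]))
0.15 0.15 20 65 None
0.15 0.15 20 75 (np.float64(0.056625498097834015), array([ 0.4859,  0.7838, -0.4305,  2.1379, -1.4734,  0.9229,  1.268 ]))
0.15 0.15 20 82 (np.float64(0.23250969884508255), array([ 0.4422,  0.8016, -0.3762,  2.0261, -1.2975,  1.0103,  1.1431]))
0.15 0.15 20 88 (np.float64(0.41611907027916173), array([ 0.4874,  0.8468, -0.4648,  1.9246, -1.1139,  1.0156,  1.0129]))
```

```bash
cat > plan.py <<'E'
import sys
from ik import *
from rig import ctrl
def delta(p,R,n=1):
    s=ctrl.state();R0=Rot.from_quat(s["orientation"])
    d=(np.array(p)-s["ee_pos"])/.03;w=(R*R0.inv()).as_rotvec()/np.radians(10)
    print("pos",s["ee_pos"],"q",s["joint_pos"],"total",d,w)
    for n in (5,10,15):print(n,d/n,w/n)
E
python3 - <<'E'
from plan import *
R=pose(92,20,'B');C=np.array([.6264,.2635,.097]);pg=C-.14*R.as_matrix()[:,1];print(pg)
delta(pg+[0,-.0,.06],R)
q=ctrl.state()["joint_pos"]
p0=ctrl.state()["ee_pos"];R0=Rot.from_quat(ctrl.state()["orientation"])
w=(R*R0.inv()).as_rotvec()
for k in range(1,6):
    q,r,m=ik(p0+(pg+[0,0,.06]-p0)*k/5,Rot.from_rotvec(w*k/5)*R0,q,.001);print(q,r,m)
for a in (.14,.07,0):
    q,r,m=ik(C-a*R.as_matrix()[:,1],R,q,.001);print(q,r,m)
E
```

```text
[0.631  0.132  0.1449]
pos [0.4587 0.1916 0.3126] q [ 0.555   0.2067 -0.9007  2.3314 -0.9831  0.291  -0.0635] total [ 5.7434 -1.9864 -3.5915] [ 3.0841 -1.3198  3.7252]
5 [ 1.1487 -0.3973 -0.7183] [ 0.6168 -0.264   0.745 ]
10 [ 0.5743 -0.1986 -0.3592] [ 0.3084 -0.132   0.3725]
15 [ 0.3829 -0.1324 -0.2394] [ 0.2056 -0.088   0.2483]
[ 0.075   0.2695 -0.2091  2.3191 -1.4161  0.5882  0.588 ] 7.871131575775843e-06 0.11385469219687994
[-0.0498  0.4085  0.0713  2.2601 -1.4628  0.8688  0.8433] 1.319090659776879e-06 0.06720780812979554
[ 0.1079  0.5484 -0.0402  2.156  -1.3928  0.9933  0.9639] 1.1046651790415412e-06 0.13716151284187195
[ 0.2464  0.688  -0.1725  2.024  -1.2755  1.0784  1.018 ] 9.152274693105553e-07 0.2545435409672625
[ 0.3551  0.8312 -0.3053  1.869  -1.1269  1.1529  1.0219] 7.122329061229571e-07 0.40312735206488837
[ 0.3495  0.9234 -0.2965  1.8649 -1.1389  1.1151  1.1064] 7.531747595699715e-07 0.3911402767821994
[ 0.2258  0.9495 -0.2587  1.8922 -1.2709  1.0801  1.187 ] 8.588474316657234e-07 0.2590610429658171
[ 0.0998  0.9814 -0.2232  1.9016 -1.4047  1.0607  1.2579] 9.394131512273854e-07 0.12529118093605507
```

apply_moves(
  moves=[
    [0.8,-0.3,-0.2,0.1,-0.05,0.3],
    [0.8,-0.3,-0.2,0.1,-0.05,0.3],
    [0.8,-0.3,-0.2,0.1,-0.05,0.3],
    [0.8,-0.3,-0.2,0.1,-0.05,0.3],
    [0.8,-0.3,-0.2,0.1,-0.05,0.3],
  ],
)

```text
time: 6.45
ee_pos: [0.5803, 0.1469, 0.2831]
orientation: [-0.161, 0.712, -0.388, 0.563]
wrist_force: [0.6, -0.3, 0.2]
grip_width: 0.0699
```

```bash
cat > g.py <<'E'
from plan import *
f,e,b,up=map(float,sys.argv[1:5])
R=pose(f,e,'B');C=np.array([.6264,.2635,.097]);pg=C-b*R.as_matrix()[:,1]+[0,0,up]
delta(pg,R)
E
python3 g.py 92 20 .14 .06
```

```text
pos [0.5803 0.1469 0.2831] q [ 0.5898  0.5069 -0.8019  2.078  -0.7409  0.488   0.1342] total [ 1.689  -0.4946 -2.6068] [ 2.6397 -0.8311  2.2502]
5 [ 0.3378 -0.0989 -0.5214] [ 0.5279 -0.1662  0.45  ]
10 [ 0.1689 -0.0495 -0.2607] [ 0.264  -0.0831  0.225 ]
15 [ 0.1126 -0.033  -0.1738] [ 0.176  -0.0554  0.15  ]
```

Well-conditioned now.

apply_moves(
  moves=[
    [0.34,-0.1,-0.5,0.53,-0.17,0.45],
    [0.34,-0.1,-0.5,0.53,-0.17,0.45],
    [0.34,-0.1,-0.5,0.53,-0.17,0.45],
    [0.34,-0.1,-0.5,0.53,-0.17,0.45],
    [0.34,-0.1,-0.5,0.53,-0.17,0.45],
  ],
)

```text
time: 7.08
ee_pos: [0.6317, 0.1312, 0.208]
orientation: [-0.133, 0.694, -0.109, 0.699]
wrist_force: [0.7, -0.5, 0.1]
grip_width: 0.0697
```

```bash
python3 g.py 92 20 .12 .0; python3 -c "
from h import *
snap(2)"
```

```text
pos [0.6317 0.1312 0.208 ] q [ 0.7495  1.0437 -0.9631  1.8487 -0.628   0.7854  0.5978] total [-0.0452  0.6538 -2.3324] [-0.0268  0.0068 -0.0001]
5 [-0.009   0.1308 -0.4665] [-0.0054  0.0014 -0.    ]
10 [-0.0045  0.0654 -0.2332] [-0.0027  0.0007 -0.    ]
15 [-0.003   0.0436 -0.1555] [-0.0018  0.0005 -0.    ]
```

View pics/top2.png

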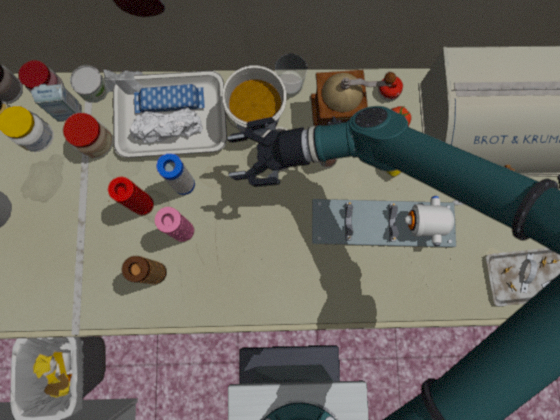

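View pics/side2.png

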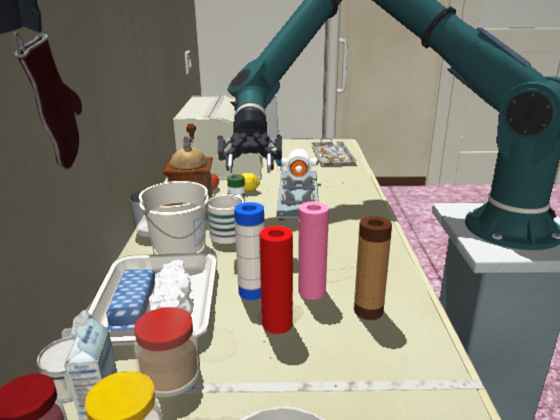

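apply_moves(
  moves=[
    [0,0.13,-0.47,0,0,0],
    [0,0.13,-0.47,0,0,0],
    [0,0.13,-0.47,0,0,0],
    [0,0.13,-0.47,0,0,0],
    [0,0.13,-0.47,0,0,0],
  ],
)

```text
time: 7.8
ee_pos: [0.632, 0.1497, 0.136]
orientation: [-0.132, 0.695, -0.112, 0.698]
wrist_force: [0.2, -0.6, -0.3]
grip_width: 0.0698
```

```bash
python3 g.py 92 20 .0 .0; python3 -c "
from h import *
snap(3,{'side':(200,130,340,320,3)})
T=load('top0');S=load('side0')
print(plane(T,(169.3,166.1),.18))
# cap bottom edge in side: front/bottom; white-left/right edges
print(plane(T,((400+.5)/5-.5+110,(300+.5)/5-.5+130),0))
"
```

```text
pos [0.632  0.1497 0.136 ] q [ 0.7115  1.1533 -0.9359  1.8544 -0.6123  0.696   0.667 ] total [-0.1873  3.7941 -1.2994] [-0.0125 -0.0014  0.0288]
5 [-0.0375  0.7588 -0.2599] [-0.0025 -0.0003  0.0058]
10 [-0.0187  0.3794 -0.1299] [-0.0013 -0.0001  0.0029]
15 [-0.0125  0.2529 -0.0866] [-0.0008 -0.0001  0.0019]
[0.6246 0.2627 0.18  ]
[0.614  0.2506 0.    ]
```

View pics/side3.png

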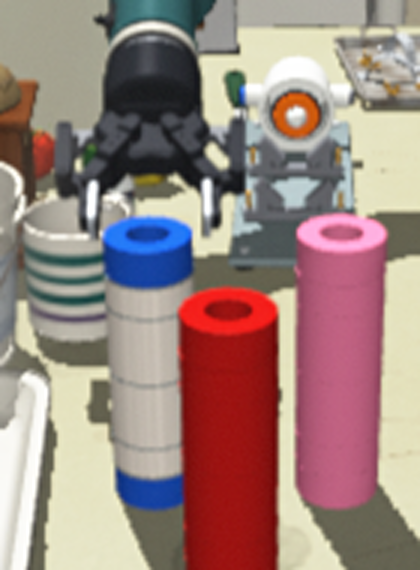

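View pics/top3.png

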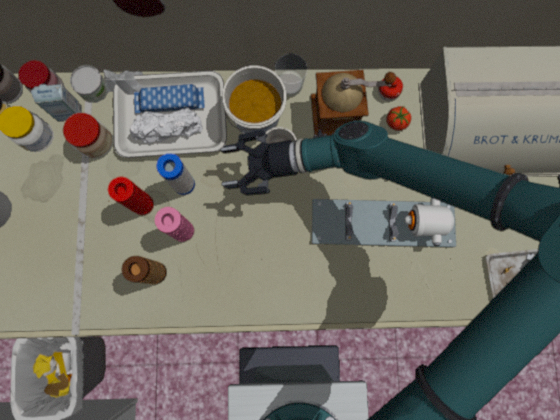

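apply_moves(
  moves=[
    [-0.04,0.5,-0.17,0,0,0],
    [-0.04,0.5,-0.17,0,0,0],
    [-0.04,0.5,-0.17,0,0,0],
    [-0.04,0.5,-0.17,0,0,0],
    [-0.04,0.5,-0.17,0,0,0],
  ],
  claw=78,
)

```text
time: 8.52
ee_pos: [0.6259, 0.2257, 0.1111]
orientation: [-0.132, 0.695, -0.111, 0.698]
wrist_force: [0.1, 0.0, 0.1]
grip_width: 0.0781
```

```bash
python3 g.py 92 20 .0 .0; python3 -c "
from h import *
snap(4,{'side':(200,130,340,320,3),'top':(130,120,330,270,4)})
"
```

```text
pos [0.6259 0.2257 0.1111] q [ 0.6258  1.2182 -0.9784  1.8849 -0.655   0.546   0.7007] total [ 0.018   1.2612 -0.4684] [-0.0159 -0.0018  0.0267]
5 [ 0.0036  0.2522 -0.0937] [-0.0032 -0.0004  0.0053]
10 [ 0.0018  0.1261 -0.0468] [-0.0016 -0.0002  0.0027]
15 [ 0.0012  0.0841 -0.0312] [-0.0011 -0.0001  0.0018]
```

View pics/side4.png

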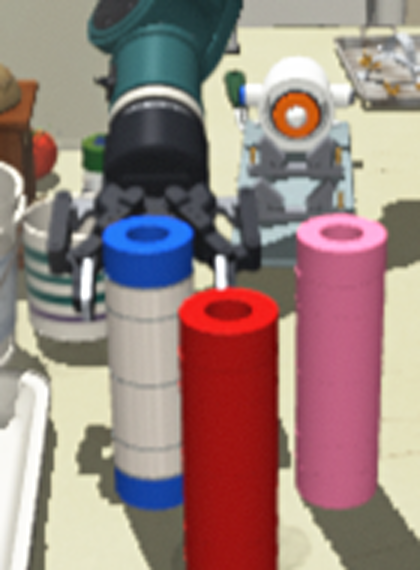

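View pics/top4.png

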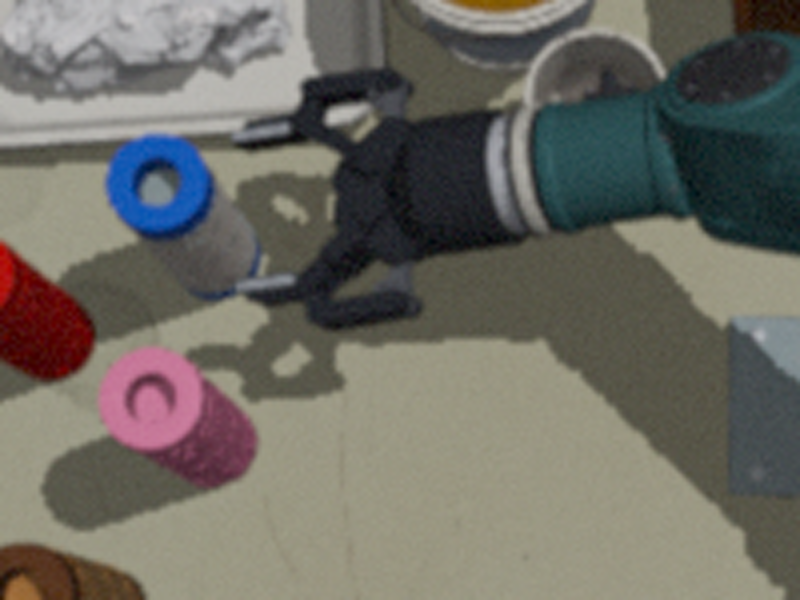

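apply_moves(
  moves=[
    [0,0.27,-0.09,0,0,0],
    [0,0.27,-0.09,0,0,0],
    [0,0.27,-0.09,0,0,0],
    [0,0.27,-0.09,0,0,0],
    [0,0.25,-0.09,0,0,0],
  ],
)

```text
time: 9.25
ee_pos: [0.6261, 0.2649, 0.0977]
orientation: [-0.132, 0.695, -0.111, 0.698]
wrist_force: [0.1, -0.4, 1.0]
grip_width: 0.0779
```

```bash
python3 g.py 92 20 .0 .0; python3 -c "
from h import *
snap(5,{'side':(200,130,340,320,3),'top':(130,120,330,270,4)})
"
```

```text
pos [0.6261 0.2649 0.0977] q [ 0.5763  1.2562 -0.9995  1.8839 -0.6735  0.4762  0.715 ] total [ 0.0101 -0.0456 -0.0225] [-0.0157 -0.0018  0.0288]
5 [ 0.002  -0.0091 -0.0045] [-0.0031 -0.0004  0.0058]
10 [ 0.001  -0.0046 -0.0023] [-0.0016 -0.0002  0.0029]
15 [ 0.0007 -0.003  -0.0015] [-0.001  -0.0001  0.0019]
```

View pics/top5.png

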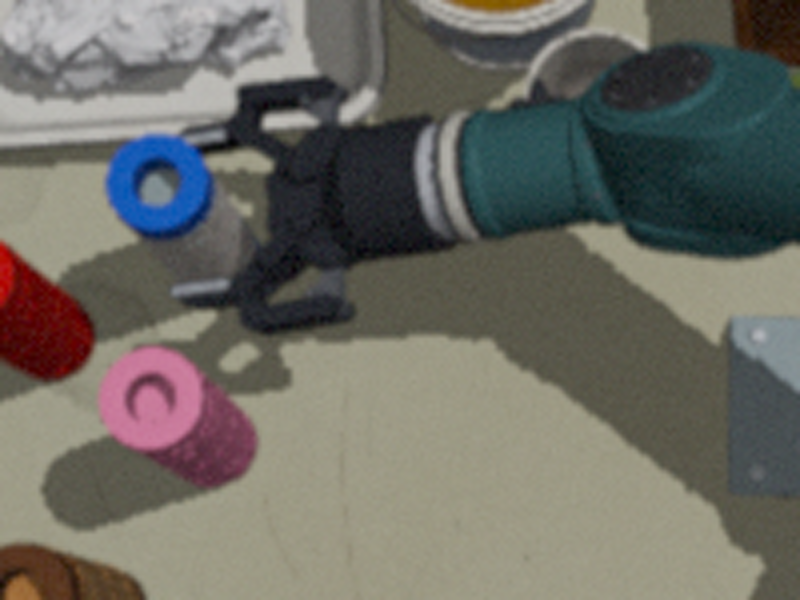

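View pics/side5.png

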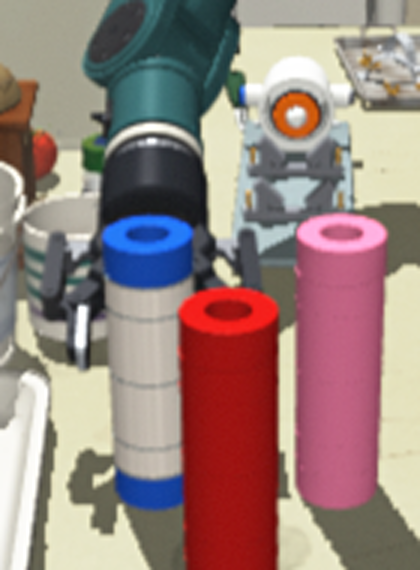

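apply_moves(
  moves=[
    [0,0,0,0,0,0],
    [0,0,0,0,0,0],
    [0,0,0,0,0,0],
    [0,0,0,0,0,0],
    [0,0,0,0,0,0],
  ],
  claw=40,
  squeeze=70,
)

```text
time: 9.98
ee_pos: [0.6262, 0.2642, 0.098]
orientation: [-0.132, 0.695, -0.111, 0.698]
wrist_force: [0.3, -1.2, 1.0]
grip_width: 0.052
```

apply_moves(
  moves=[
    [0,0,0,0,0,0],
    [0,0,0,0,0,0],
    [0,0,0.1,0,0,0],
    [0,0,0.2,0,0,0],
    [0,0,0.3,0,0,0],
  ],
)

```text
time: 10.6
ee_pos: [0.626, 0.264, 0.1155]
orientation: [-0.132, 0.695, -0.112, 0.698]
wrist_force: [-0.4, -0.8, -2.5]
grip_width: 0.0518
```

```bash
python3 -c "
from h import *
st();snap(6,{'side':(200,130,340,320,3),'top':(130,120,330,270,4)})
"
```

```text
t 10.6 p [0.626  0.264  0.1155] q [ 0.5799  1.2267 -1.0074  1.8899 -0.682   0.486   0.6971] F [-0.4421 -0.7765 -2.4634] M [-1.4286 -0.0641  0.0195] w 0.05180236426609562
[[ 0.0091 -0.028   0.9996]
 [-0.3402  0.9399  0.0295]
 [-0.9403 -0.3403 -0.001 ]]
```

View pics/side6.png

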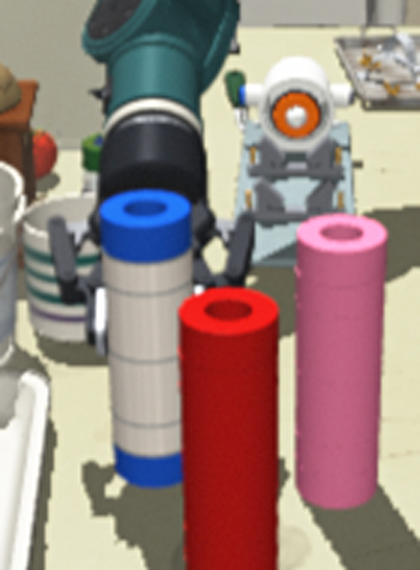

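View pics/top6.png

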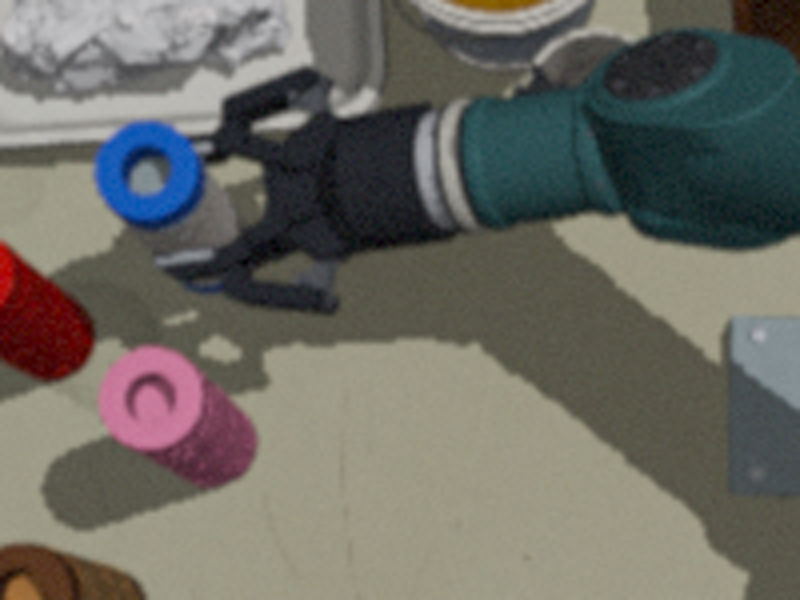

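apply_moves(
  moves=[
    [0,-0.3,0.9,0,0,0],
    [0,-0.5,0.9,0,0,0],
    [0,-0.6,0.9,0,0,0],
    [0,-0.6,0.9,0,0,0],
    [0,-0.6,0.9,0,0,0],
  ],
)

```text
time: 11.32
ee_pos: [0.6255, 0.1859, 0.2516]
orientation: [-0.133, 0.695, -0.111, 0.698]
wrist_force: [-0.6, -1.0, -1.6]
grip_width: 0.0522
```

```bash
python3 rec.py
python3 - <<'E'
from h import *
T=load('top0');S=load('side0')
im=T['color'][180:250,370:470,::-1];cv2.imwrite('pics/c5.png',cv2.resize(im,None,fx=8,fy=8,interpolation=cv2.INTER_CUBIC))
for n,c,sl in(('T',T,(slice(180,260),slice(380,440))),('S',S,(slice(140,190),slice(280,320)))):
    h=cv2.cvtColor(c['color'],cv2.COLOR_RGB2HSV);m=cv2.inRange(h,(5,150,80),(20,255,255));mm=np.zeros_like(m);mm[sl]=m[sl]
    ys,xs=np.nonzero(mm);print(n,len(xs),xs.min(),xs.max(),ys.min(),ys.max(),xs.mean(),ys.mean())
    if n=='S':
        k=max(cv2.findContours(mm,cv2.RETR_EXTERNAL,cv2.CHAIN_APPROX_NONE)[0],key=len);print(cv2.fitEllipse(k))
# predicted pixel positions for hypotheses of cradle y
yd=np.array([.0462,.9989,0])
for cy in(-.187,-.195):
    c=np.array([.5213,cy,.062])
    for nm,X in(('rim top',c-.09*yd+[0,0,.038]),('rim+x',c-.09*yd+[.038,0,0]),('rim-x',c-.09*yd-[.038,0,0]),('seat',c-.08*yd),('seatside+',c-.08*yd+[.028,0,0]),('tip',c-.068*yd)):
        t=proj(T,X);print(cy,nm,t,(t-[370,180])*8,proj(S,X))
E
```

```text
[ 0.706  0.987 -1.024  1.882 -0.686  0.718  0.554] [0.625 0.186 0.252]
T 43 411 414 211 227 412.5813953488372 218.32558139534885
S 143 284 312 161 182 298.5244755244755 168.0
((298.309814453125, 167.87747192382812), (14.050975799560547, 14.88146686553955), 80.55242919921875)
-0.187 rim top [416.6801 217.1927] [373.4407 297.5419] [298.6889 154.3407]
-0.187 rim+x [410.6844 203.8351] [325.4755 190.6812] [285.5696 166.899 ]
-0.187 rim-x [413.1678 236.047 ] [345.3421 448.3756] [311.5985 166.7112]
-0.187 seat [407.6511 219.733 ] [301.2092 317.8643] [298.5555 167.9571]
-0.187 seatside+ [406.7608 207.9211] [294.0863 223.3685] [288.9009 168.027 ]
-0.187 tip [402.529  219.6088] [260.2321 316.8706] [298.5157 169.3596]
-0.195 rim top [420.2    217.1168] [401.5996 296.9343] [298.587  153.4846]
-0.195 rim+x [414.0667 203.7648] [352.5335 190.1183] [285.5367 165.9872]
-0.195 rim-x [416.5937 235.9693] [372.7496 447.7547] [311.431  165.8009]
-0.195 seat [411.0565 219.6591] [328.452  317.2728] [298.4548 167.0342]
-0.195 seatside+ [410.1501 207.8498] [321.2009 222.7982] [288.8505 167.1035]
-0.195 tip [405.936  219.5349] [287.4883 316.2792] [298.4144 168.4221]
```

View pics/c5.png

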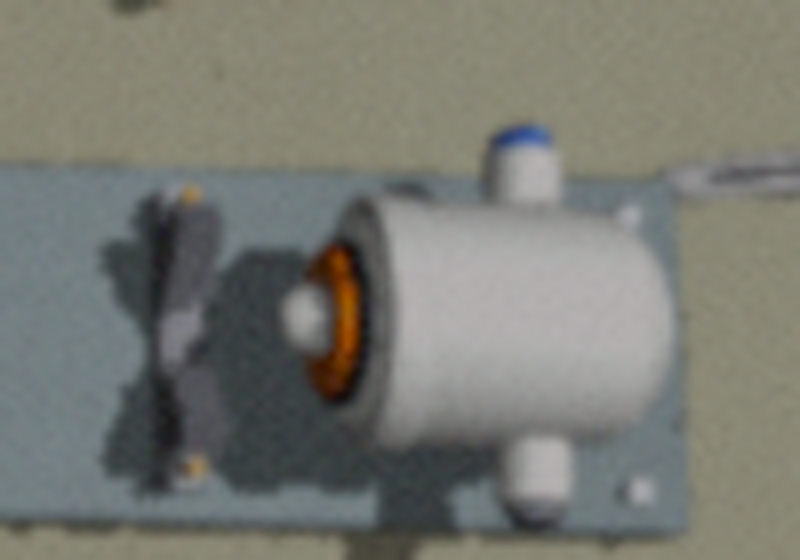

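```bash
cat > fin.py <<'E'
from plan import *
from h import *
yaw=np.radians(-2.65)
xd=np.array([np.cos(yaw),np.sin(yaw),0]);yd=np.array([-np.sin(yaw),np.cos(yaw),0])
Rg=np.array([[0.0091,-0.028,.9996],[-.3402,.9399,.0295],[-.9403,-.3403,-.001]])
u=Rot.from_matrix(Rg)
zt=Rg[:,2].copy();zt[2]=0;zt/=np.linalg.norm(zt);f=np.array([-zt[1],zt[0],0])
ax=np.cross(f,[0,0,-1])
R1=Rot.from_rotvec(ax*np.pi/2)*u
ang=np.arctan2(yd[1],yd[0])-np.arctan2(f[1],f[0])
RF=Rot.from_euler('z',ang)*R1
E
python3 - <<'E'
from fin import *
print(RF.as_matrix())
tgt=np.array([.523,-.152,.16])
delta(tgt,RF)
s=ctrl.state();q=s["joint_pos"];p0=s["ee_pos"];R0=Rot.from_quat(s["orientation"]);w=(RF*R0.inv()).as_rotvec()
for k in range(1,8):
    q,r,m=ik(p0+(tgt-p0)*k/7,Rot.from_rotvec(w*k/7)*R0,q,.001);print(q,r,round(m,2))
E
```

```text
[[-0.0444 -0.016   0.9989]
 [-0.9393 -0.3399 -0.0472]
 [ 0.3403 -0.9403  0.    ]]
pos [0.6255 0.1859 0.2516] q [ 0.7064  0.9872 -1.0244  1.8818 -0.6864  0.718   0.5537] total [ -3.4163 -11.2627  -3.0546] [-9.0028  0.0735 -0.3516]
5 [-0.6833 -2.2525 -0.6109] [-1.8006  0.0147 -0.0703]
10 [-0.3416 -1.1263 -0.3055] [-0.9003  0.0074 -0.0352]
15 [-0.2278 -0.7508 -0.2036] [-0.6002  0.0049 -0.0234]
[ 0.5712  0.7553 -0.7004  1.9075 -0.7776  0.824   0.6294] 1.7517709257646282e-05 0.57
[ 0.2688  0.5923 -0.2175  1.9394 -0.8562  0.9274  0.7247] 2.5810764603866078e-06 0.57
[ 0.2079  0.5327 -0.1321  1.9632 -0.6686  0.8397  0.5876] 9.614615815330998e-07 0.55
[ 0.2143  0.4957 -0.1603  1.9904 -0.3771  0.7318  0.3456] 1.0440808758726426e-06 0.52
[ 0.2282  0.4793 -0.211   2.0254 -0.0075  0.6604  0.0185] 1.0586099407588274e-06 0.48
[ 0.2222  0.4847 -0.2411  2.0693  0.3939  0.649  -0.3508] 1.0005908312813353e-06 0.44
[ 0.1926  0.5145 -0.2386  2.1197  0.7677  0.6987 -0.7067] 9.103291584937415e-07 0.39
```

apply_moves(
  moves=[
    [-0.2,-0.75,0.1,-0.6,0.005,-0.023],
    [-0.2,-0.75,0.1,-0.6,0.005,-0.023],
    [-0.2,-0.75,0,-0.6,0.005,-0.023],
    [-0.2,-0.75,0,-0.6,0.005,-0.023],
    [-0.2,-0.75,0,-0.6,0.005,-0.023],
  ],
)

```text
time: 11.95
ee_pos: [0.5947, 0.0737, 0.2572]
orientation: [-0.304, 0.644, -0.294, 0.637]
wrist_force: [-1.1, 0.5, -3.0]
grip_width: 0.052
```

apply_moves(
  moves=[
    [-0.24,-0.75,-0.1,-0.6,0.005,-0.023],
    [-0.24,-0.75,-0.1,-0.6,0.005,-0.023],
    [-0.24,-0.75,-0.1,-0.6,0.005,-0.023],
    [-0.24,-0.75,-0.1,-0.6,0.005,-0.023],
    [-0.24,-0.75,-0.1,-0.6,0.005,-0.023],
  ],
)

```text
time: 12.58
ee_pos: [0.5585, -0.038, 0.2419]
orientation: [-0.452, 0.551, -0.456, 0.533]
wrist_force: [0.5, 0.7, -3.0]
grip_width: 0.0517
```

apply_moves(
  moves=[
    [-0.24,-0.73,-0.1,-0.6,0.005,-0.023],
    [-0.24,-0.73,-0.1,-0.6,0.005,-0.023],
    [-0.24,-0.73,-0.1,-0.6,0.005,-0.023],
    [-0.24,-0.73,-0.1,-0.6,0.005,-0.023],
    [-0.24,-0.73,-0.1,-0.6,0.005,-0.023],
  ],
)

```text
time: 13.2
ee_pos: [0.523, -0.1471, 0.2267]
orientation: [0.57, -0.419, 0.588, -0.392]
wrist_force: [-0.3, -0.4, -2.7]
grip_width: 0.0522
```

Run:
```python
from fin import *
delta(np.array([.523,-.152,.10]),RF)
snap(7)
```

```text
pos [ 0.523  -0.1471  0.2267] q [ 0.0696  0.4031 -0.0844  2.0793  0.5657  0.7652 -0.4871] total [ 0.0001 -0.1629 -4.2225] [ 0.0034 -0.0067 -0.0101]
5 [ 0.     -0.0326 -0.8445] [ 0.0007 -0.0013 -0.002 ]
10 [ 0.     -0.0163 -0.4222] [ 0.0003 -0.0007 -0.001 ]
15 [ 0.     -0.0109 -0.2815] [ 0.0002 -0.0004 -0.0007]
```

View pics/side7.png

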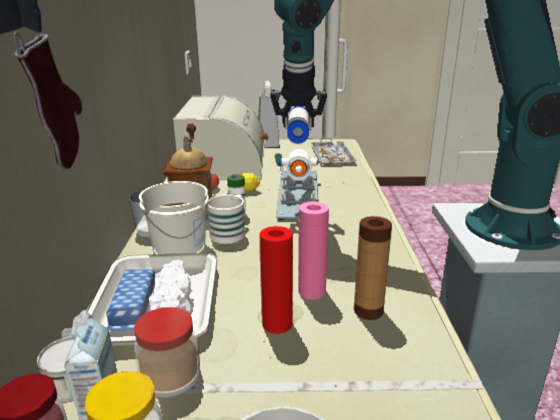

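View pics/top7.png

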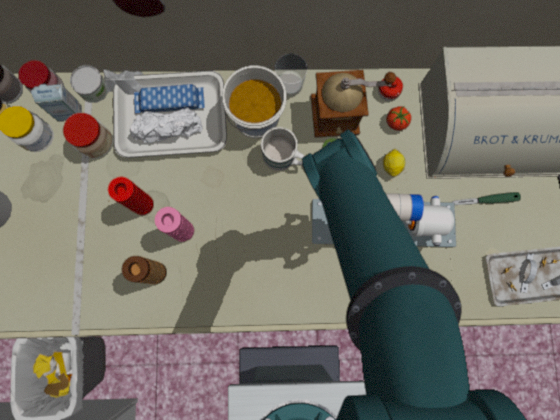

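Run:
```python
from fin import *
T=load('top7');S=load('side7')
p=np.array([.523,-.1471,.2267]);t=p+.082*yd;hd=p-.098*yd
print(proj(S,t),proj(T,hd),proj(T,hd+xd*.027),proj(T,hd-xd*.027),proj(T,hd+[0,0,.027]),proj(S,t+[0,0,.027]))
a=cv2.resize(S['color'][90:210,260:340,::-1],None,fx=5,fy=5,interpolation=cv2.INTER_CUBIC);b=cv2.resize(T['color'][180:260,380:470,::-1],None,fx=4.4,fy=7.5,interpolation=cv2.INTER_CUBIC)
b=cv2.resize(T['color'][180:260,380:460,::-1],(400,400),interpolation=cv2.INTER_CUBIC)
o=np.zeros((600,800,3),np.uint8);o[:600,:400]=a;o[:400,400:]=b;cv2.imwrite('pics/c7.png',o)
```

```text
[298.332  130.9671] [419.32   206.5751] [418.8732 193.3441] [419.7717 219.9504] [423.4619 204.0161] [298.4172 119.7423]
```

View pics/c7.png

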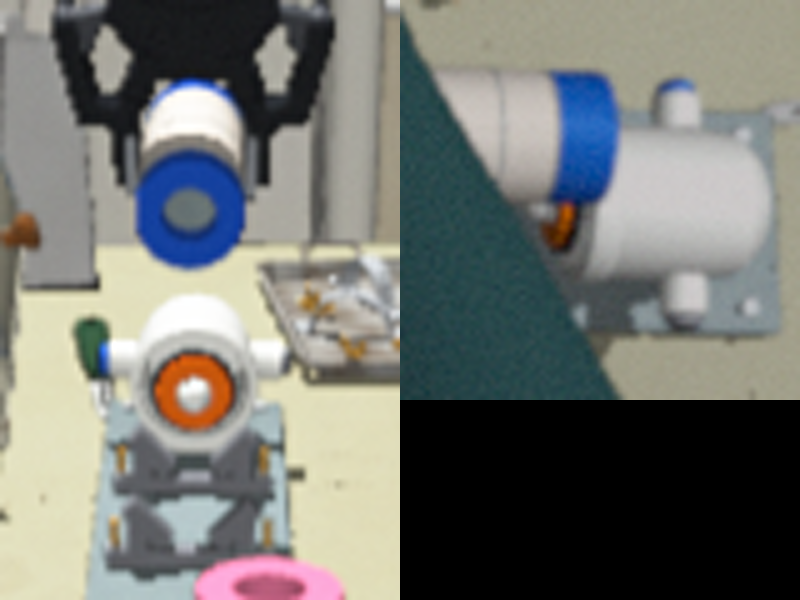

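apply_moves(
  moves=[
    [0,-0.03,-0.8,0,0,0],
    [0,-0.03,-0.8,0,0,0],
    [0,-0.03,-0.8,0,0,0],
    [0,-0.03,-0.8,0,0,0],
    [0,-0.04,-0.7,0,0,0],
  ],
)

```text
time: 13.92
ee_pos: [0.5245, -0.1514, 0.1089]
orientation: [0.568, -0.421, 0.587, -0.394]
wrist_force: [-0.1, 0.1, -2.7]
grip_width: 0.0518
```

apply_moves(
  moves=[
    [0,0,-0.25,0,0,0],
    [0,0,-0.25,0,0,0],
    [0,0,-0.2,0,0,0],
    [0,0,-0.2,0,0,0],
    [0,0,-0.1,0,0,0],
  ],
)

```text
time: 14.55
ee_pos: [0.5241, -0.1529, 0.0797]
orientation: [0.569, -0.42, 0.588, -0.393]
wrist_force: [0.6, -0.3, -1.3]
grip_width: 0.0522
```

Run:
```python
from fin import *
delta(np.array([.523,-.152,.062]),RF)
st()
snap(8,{'side':(240,100,360,220,5),'top':(300,170,460,270,5)})
```

```text
pos [ 0.5241 -0.1529  0.0797] q [-0.0177  0.6477  0.0472  2.1597  0.7722  0.4638 -0.7448] total [-0.0381  0.0309 -0.589 ] [-0.0069  0.0014 -0.0025]
5 [-0.0076  0.0062 -0.1178] [-0.0014  0.0003 -0.0005]
10 [-0.0038  0.0031 -0.0589] [-0.0007  0.0001 -0.0003]
15 [-0.0025  0.0021 -0.0393] [-0.0005  0.0001 -0.0002]
t 14.55 p [ 0.5241 -0.1529  0.0797] q [-0.0177  0.6477  0.0472  2.1597  0.7722  0.4638 -0.7448] F [ 0.611  -0.3033 -1.2637] M [ 0.5622 -0.0857 -0.0488] w 0.0521658402862526
[[-0.0441 -0.0157  0.9989]
 [-0.9397 -0.3388 -0.0468]
 [ 0.3392 -0.9407  0.0002]]
```

View pics/side8.png

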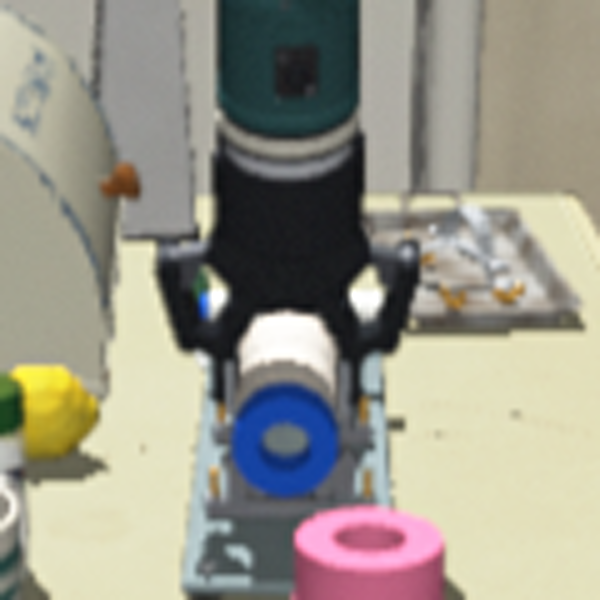

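View pics/top8.png

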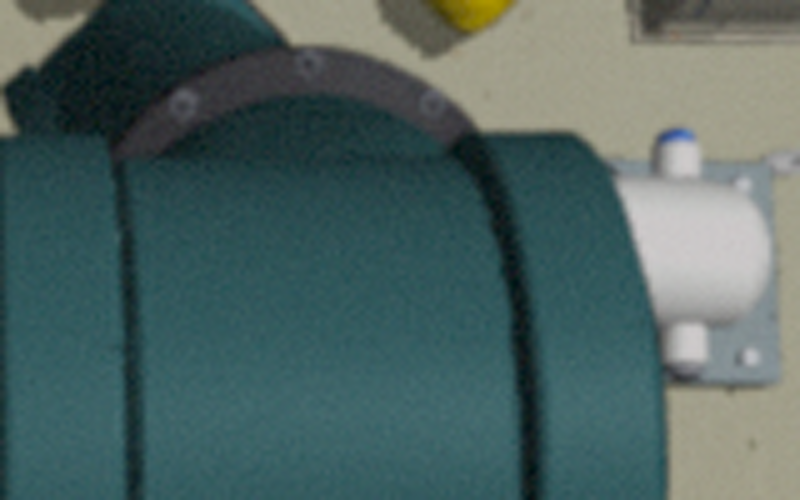

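Run:
```python
from fin import *
S=load('side8')
p=np.array([.5241,-.1529,.0797]);print('tail now',proj(S,p+.082*yd))
for cx in(.5195,.5215,.5235):
  c=np.array([cx,-.192,.04])
  print(cx,[((proj(S,c+a*yd+b*xd)-[240,100]+.5)*5) for a in(.053,-.053) for b in(.041,-.041)])
```

```text
tail now [297.3763 187.5487]
0.5195 [array([219.0581, 460.7972]), array([372.306 , 462.3012]), array([226.1415, 390.6356]), array([368.6859, 391.9084])]
0.5215 [array([215.3248, 460.8264]), array([368.5683, 462.3305]), array([222.669 , 390.6616]), array([365.2096, 391.9345])]
0.5235 [array([211.5914, 460.8556]), array([364.8306, 462.3598]), array([219.1963, 390.6876]), array([361.7331, 391.9605])]
```

apply_moves(
  moves=[
    [-0.02,0.02,-0.15,0,0,0],
    [0,0,-0.15,0,0,0],
    [0,0,-0.1,0,0,0],
    [0,0,-0.05,0,0,0],
    [0,0,0,0,0,0],
  ],
)

```text
time: 15.28
ee_pos: [0.5234, -0.1524, 0.0662]
orientation: [0.569, -0.42, 0.588, -0.393]
wrist_force: [0.5, 0.2, -2.5]
grip_width: 0.0523
```

Run:
```python
from fin import *
st()
```

```text
t 15.275 p [ 0.5234 -0.1524  0.0662] q [-0.0326  0.6729  0.0664  2.1648  0.7931  0.4346 -0.7732] F [ 0.4675  0.2156 -2.4966] M [ 0.5384 -0.0118  0.0185] w 0.052298427491939435
[[-0.0441 -0.016   0.9989]
 [-0.9396 -0.339  -0.0469]
 [ 0.3393 -0.9407 -0.0001]]
```

apply_moves(
  moves=[
    [0,0,-0.04,0,0,0],
    [0,0,-0.04,0,0,0],
    [0,0,0,0,0,0],
    [0,0,0,0,0,0],
    [0,0,0,0,0,0],
  ],
)

```text
time: 15.9
ee_pos: [0.5226, -0.1528, 0.0651]
orientation: [0.569, -0.42, 0.588, -0.392]
wrist_force: [-3.8, 1.5, 9.2]
grip_width: 0.0522
```

apply_moves(
  moves=[
    [0,0,-0.04,0,0,0],
    [0,0,-0.03,0,0,0],
    [0,0,0,0,0,0],
    [0,0,0,0,0,0],
    [0,0,0,0,0,0],
  ],
)

```text
time: 16.52
ee_pos: [0.5226, -0.1529, 0.0649]
orientation: [0.57, -0.419, 0.589, -0.391]
wrist_force: [-7.7, 6.7, 25.6]
grip_width: 0.0519
```

Run:
```python
from fin import *
st()
```

```text
t 16.525 p [ 0.5226 -0.1529  0.0649] q [-0.0381  0.676   0.0725  2.1671  0.7996  0.4313 -0.7819] F [-7.7185  6.6562 25.6434] M [-0.1395  1.2145 -0.3353] w 0.05194626966777313
[[-0.0445 -0.0164  0.9989]
 [-0.9383 -0.3425 -0.0474]
 [ 0.3429 -0.9394 -0.0002]]
```

apply_moves(
  moves=[
    [-0.03,0,0.05,0,0,0],
    [-0.03,0,0,0,0,0],
    [0,0,0,0,0,0],
    [0,0,0,0,0,0],
    [0,0,0,0,0,0],
  ],
)

```text
time: 17.15
ee_pos: [0.5224, -0.1528, 0.0649]
orientation: [0.569, -0.419, 0.589, -0.393]
wrist_force: [-1.9, 2.0, 11.3]
grip_width: 0.052
```

Run:
```python
from fin import *
st()
snap(9,{'side':(270,150,330,210,10)})
S=load('side9')
p=np.array([.522,-.1529,.0649]);
for X in (p+.082*yd,p+.082*yd+[0,0,.027],p+.082*yd-[0,0,.027],p+.082*yd+.027*xd,p+.082*yd-.027*xd):print((proj(S,X)-[270,150]+.5)*10)
```

```text
t 17.15 p [ 0.5224 -0.1528  0.0649] q [-0.0376  0.6751  0.0731  2.1688  0.8008  0.4272 -0.7818] F [-1.9106  1.9798 11.2842] M [ 0.0685  0.3494 -0.0266] w 0.05200057724308835
[[-0.0441 -0.0142  0.9989]
 [-0.9391 -0.3405 -0.0463]
 [ 0.3408 -0.9401  0.0017]]
[286.6893 434.8502]
[287.4751 335.1385]
[285.9177 532.7383]
[179.8216 433.7934]
[393.701  435.9084]
```

View pics/side9.png

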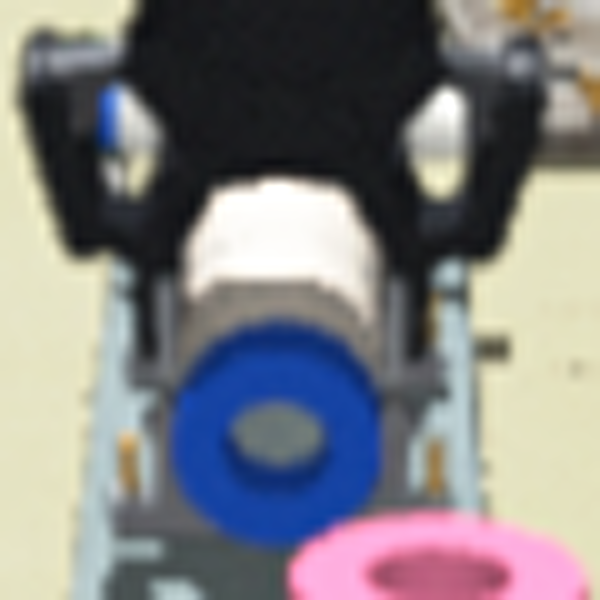

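apply_moves(
  moves=[
    [0,0,0.03,0,0,0],
    [-0.005,-0.1,0,0,0,0],
    [-0.005,-0.1,0,0,0,0],
    [-0.005,-0.1,0,0,0,0],
    [0,0,0,0,0,0],
  ],
)

```text
time: 17.88
ee_pos: [0.5218, -0.1556, 0.0644]
orientation: [0.568, -0.42, 0.586, -0.397]
wrist_force: [-4.6, 13.0, 14.2]
grip_width: 0.0523
```

Run:
```python
from fin import *
st()
```

```text
t 17.875 p [ 0.5218 -0.1556  0.0644] q [-0.0236  0.6738  0.0672  2.1699  0.8014  0.4203 -0.7683] F [-4.645  12.9655 14.2188] M [ 1.8056  1.0198 -0.152 ] w 0.05226556770237424
[[-0.039  -0.012   0.9992]
 [-0.9422 -0.3327 -0.0408]
 [ 0.3329 -0.943   0.0016]]
```

apply_moves(
  moves=[
    [0,0.05,0.05,0,0,0],
    [0,0,0.02,0,0,0],
    [0,0,0,0,0,0],
    [0,0,0,0,0,0],
    [0,0,0,0,0,0],
  ],
)

```text
time: 18.5
ee_pos: [0.5211, -0.1602, 0.0661]
orientation: [0.569, -0.42, 0.588, -0.393]
wrist_force: [-0.1, -0.2, -3.0]
grip_width: 0.0523
```

Run:
```python
from fin import *
s,_=st();delta(s["ee_pos"],RF)
```

```text
t 18.5 p [ 0.5211 -0.1602  0.0661] q [-0.0214  0.6725  0.0715  2.1681  0.8001  0.4271 -0.7666] F [-0.0748 -0.2169 -2.9772] M [ 0.5952 -0.0069  0.0146] w 0.05231467432597178
[[-0.0445 -0.0163  0.9989]
 [-0.9396 -0.339  -0.0474]
 [ 0.3394 -0.9406 -0.0002]]
pos [ 0.5211 -0.1602  0.0661] q [-0.0214  0.6725  0.0715  2.1681  0.8001  0.4271 -0.7666] total [0. 0. 0.] [-0.0055 -0.001   0.0012]
5 [0. 0. 0.] [-0.0011 -0.0002  0.0002]
10 [0. 0. 0.] [-0.0005 -0.0001  0.0001]
15 [0. 0. 0.] [-0.0004 -0.0001  0.0001]
```

apply_moves(
  moves=[
    [0.03,0,-0.03,0,0,0],
    [0,-0.05,0,0,0,0],
    [0,-0.05,0,0,0,0],
    [0,-0.05,0,0,0,0],
    [0,0,0,0,0,0],
  ],
)

```text
time: 19.12
ee_pos: [0.522, -0.1647, 0.0655]
orientation: [0.569, -0.42, 0.588, -0.393]
wrist_force: [-0.1, -0.6, -2.0]
grip_width: 0.052
```

Run:
```python
from fin import *
s,_=st()
```

```text
t 19.125 p [ 0.522  -0.1647  0.0655] q [-0.0139  0.6746  0.0727  2.1651  0.8027  0.425  -0.7607] F [-0.129  -0.5751 -2.0278] M [0.4765 0.0118 0.0059] w 0.05197785320955666
[[-0.0445 -0.016   0.9989]
 [-0.9395 -0.3392 -0.0473]
 [ 0.3395 -0.9406  0.0001]]
```

apply_moves(
  moves=[
    [-0.002,-0.05,0,0,0,0],
    [-0.002,-0.05,0,0,0,0],
    [-0.002,-0.05,0,0,0,0],
    [0,0,0,0,0,0],
    [0,0,0,0,0,0],
  ],
)

```text
time: 19.75
ee_pos: [0.5219, -0.1692, 0.0655]
orientation: [0.569, -0.42, 0.588, -0.392]
wrist_force: [-0.7, -0.3, -1.8]
grip_width: 0.052
```

Run:
```python
from fin import *
s,_=st()
```

```text
t 19.75 p [ 0.5219 -0.1692  0.0655] q [-0.0064  0.675   0.074   2.1643  0.8052  0.4229 -0.7548] F [-0.6713 -0.2992 -1.8023] M [ 0.5389  0.0606 -0.0139] w 0.051958599831487096
[[-0.0444 -0.0161  0.9989]
 [-0.9395 -0.3393 -0.0473]
 [ 0.3397 -0.9405 -0.    ]]
```

apply_moves(
  moves=[
    [-0.003,-0.05,-0.005,0,0,0],
    [-0.003,-0.05,-0.005,0,0,0],
    [0,0,0,0,0,0],
    [0,0,0,0,0,0],
    [0,0,0,0,0,0],
  ],
)

```text
time: 20.38
ee_pos: [0.5215, -0.1719, 0.0651]
orientation: [0.569, -0.42, 0.588, -0.393]
wrist_force: [-2.0, 1.6, -1.0]
grip_width: 0.0519
```

apply_moves(
  moves=[
    [-0.003,-0.05,0,0,0,0],
    [-0.003,-0.05,0,0,0,0],
    [0,0,0,0,0,0],
    [0,0,0,0,0,0],
    [0,0,0,0,0,0],
  ],
)

```text
time: 21.0
ee_pos: [0.5214, -0.1734, 0.065]
orientation: [0.569, -0.42, 0.588, -0.394]
wrist_force: [-4.1, 4.9, 2.6]
grip_width: 0.0521
```

Run:
```python
from fin import *
s,_=st()
snap(10,{'side':(270,130,330,190,10),'top':(360,170,460,245,8)})
```

```text
t 21.0 p [ 0.5214 -0.1734  0.065 ] q [ 0.0027  0.6754  0.074   2.1643  0.8077  0.4182 -0.7478] F [-4.0911  4.9193  2.5569] M [ 1.2866  0.6244 -0.2508] w 0.05211450813082294
[[-0.0436 -0.0154  0.9989]
 [-0.9403 -0.3371 -0.0462]
 [ 0.3374 -0.9414  0.0002]]
```

View pics/top10.png

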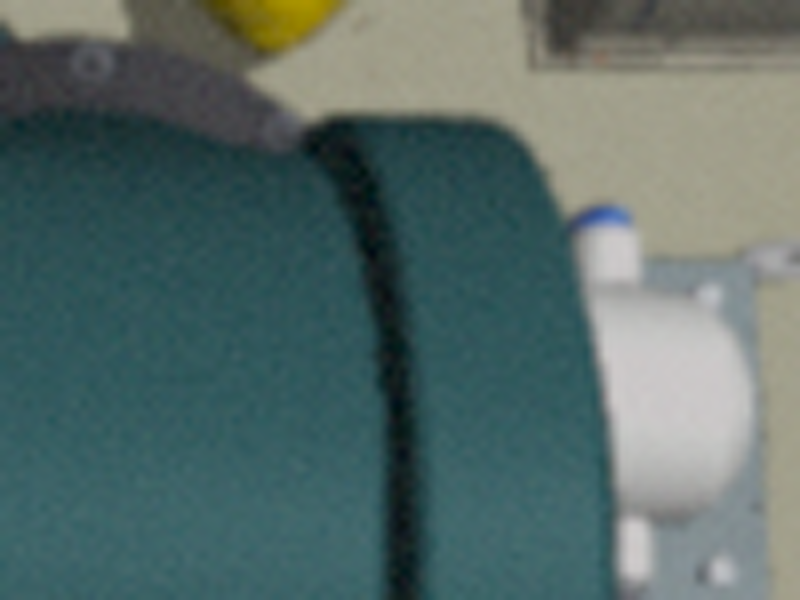

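apply_moves(
  moves=[
    [-0.03,0,0.02,0,0,0],
    [0,0,0,0,0,0],
    [0,0,0,0,0,0],
    [0,0,0,0,0,0],
    [0,0,0,0,0,0],
  ],
)

```text
time: 21.72
ee_pos: [0.5213, -0.1743, 0.0656]
orientation: [0.569, -0.42, 0.588, -0.394]
wrist_force: [0.5, 5.6, -5.0]
grip_width: 0.0522
```

Run:
```python
from fin import *
s,_=st()
```

```text
t 21.725 p [ 0.5213 -0.1743  0.0656] q [ 0.0029  0.6745  0.0756  2.1648  0.8093  0.4174 -0.7476] F [ 0.549   5.6493 -4.9638] M [ 1.7875 -0.0175  0.021 ] w 0.052162494318027566
[[-0.0436 -0.0145  0.9989]
 [-0.94   -0.338  -0.0459]
 [ 0.3383 -0.9411  0.0011]]
```

apply_moves(
  moves=[
    [-0.003,-0.05,-0.005,0,0,0],
    [-0.003,-0.05,-0.005,0,0,0],
    [-0.003,-0.05,0,0,0,0],
    [0,0,0,0,0,0],
    [0,0,0,0,0,0],
  ],
)

```text
time: 22.35
ee_pos: [0.5211, -0.1777, 0.0652]
orientation: [0.568, -0.42, 0.588, -0.394]
wrist_force: [-0.4, 6.9, -4.1]
grip_width: 0.0522
```

Run:
```python
from fin import *
s,_=st()
```

```text
t 22.35 p [ 0.5211 -0.1777  0.0652] q [ 0.0098  0.6751  0.076   2.1645  0.8116  0.414  -0.7424] F [-0.3764  6.9499 -4.1081] M [ 2.1043  0.0168 -0.0339] w 0.05221874161442194
[[-0.0428 -0.014   0.999 ]
 [-0.9406 -0.3367 -0.045 ]
 [ 0.3369 -0.9415  0.0013]]
```

apply_moves(
  moves=[
    [-0.003,-0.05,-0.005,0,0,0],
    [-0.003,-0.05,-0.005,0,0,0],
    [-0.003,-0.05,0,0,0,0],
    [0,0,0,0,0,0],
    [0,0,0,0,0,0],
  ],
)

```text
time: 22.98
ee_pos: [0.5208, -0.1808, 0.0648]
orientation: [0.568, -0.42, 0.587, -0.395]
wrist_force: [-1.5, 10.6, -0.8]
grip_width: 0.0519
```

Run:
```python
from fin import *
s,_=st()
```

```text
t 22.975 p [ 0.5208 -0.1808  0.0648] q [ 0.0165  0.6755  0.0759  2.1643  0.8138  0.4108 -0.7368] F [-1.5067 10.6494 -0.793 ] M [ 2.4211  0.2289 -0.0909] w 0.05191992641052103
[[-0.0414 -0.0134  0.9991]
 [-0.9411 -0.3352 -0.0435]
 [ 0.3355 -0.942   0.0013]]
```

apply_moves(
  moves=[
    [-0.005,-0.05,0,0,0,0],
    [-0.003,-0.05,0,0,0,0],
    [0,0,0,0,0,0],
    [0,0,0,0,0,0],
    [0,0,0,0,0,0],
  ],
)

```text
time: 23.6
ee_pos: [0.5207, -0.1829, 0.0648]
orientation: [0.568, -0.42, 0.587, -0.396]
wrist_force: [-1.8, 13.3, 0.7]
grip_width: 0.052
```

Run:
```python
from fin import *
s,_=st()
snap(11,{'side':(270,130,330,190,10)})
```

```text
t 23.6 p [ 0.5207 -0.1829  0.0648] q [ 0.0212  0.6754  0.0756  2.1641  0.815   0.4088 -0.7329] F [-1.8013 13.2685  0.6582] M [ 2.6986  0.302  -0.1217] w 0.051979102021559344
[[-0.0408 -0.0128  0.9991]
 [-0.9415 -0.3342 -0.0427]
 [ 0.3344 -0.9424  0.0016]]
```

View pics/side11.png

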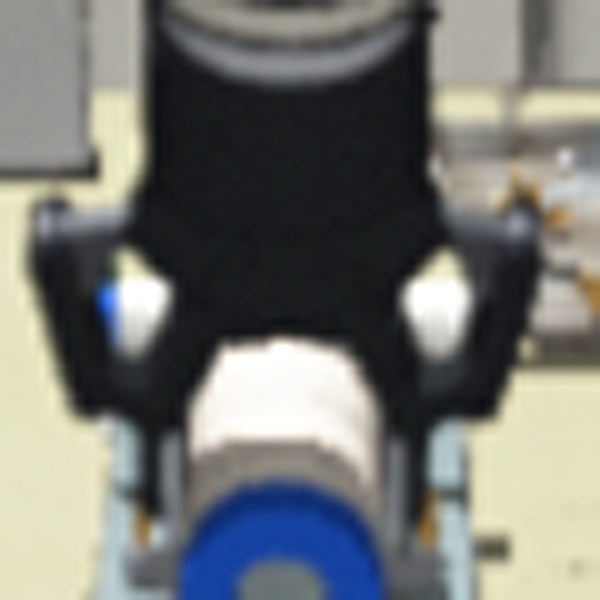

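apply_moves(
  moves=[
    [-0.02,-0.01,0.01,0,0,0],
    [0,0,0,0,0,0],
    [0,0,0,0,0,0],
    [0,0,0,0,0,0],
    [0,0,0,0,0,0],
  ],
)

```text
time: 24.32
ee_pos: [0.5207, -0.1831, 0.0649]
orientation: [0.568, -0.42, 0.587, -0.396]
wrist_force: [0.3, 12.1, -1.4]
grip_width: 0.0522
```

Run:
```python
from fin import *
s,_=st()
```

```text
t 24.325 p [ 0.5207 -0.1831  0.0649] q [ 0.0216  0.675   0.0761  2.1646  0.8155  0.4074 -0.733 ] F [ 0.3289 12.0715 -1.408 ] M [ 2.7211  0.1239 -0.183 ] w 0.05224872699303638
[[-0.0412 -0.0119  0.9991]
 [-0.9417 -0.3337 -0.0428]
 [ 0.3339 -0.9426  0.0025]]
```

apply_moves(
  moves=[
    [0,-0.02,-0.003,0,0,0],
    [0,0,0,0,0,0],
    [0,0,0,0,0,0],
    [0,0,0,0,0,0],
    [0,0,0,0,0,0],
  ],
)

```text
time: 24.95
ee_pos: [0.5206, -0.1834, 0.0648]
orientation: [0.568, -0.42, 0.587, -0.396]
wrist_force: [-0.3, 11.5, -0.3]
grip_width: 0.0526
```

apply_moves(
  moves=[
    [0,0,0,0,0,0],
    [0,0,0,0,0,0],
    [0,0,0,0,0,0],
    [0,0,0,0,0,0],
    [0,0,0,0,0,0],
  ],
)

```text
time: 25.58
ee_pos: [0.5207, -0.1834, 0.0648]
orientation: [0.568, -0.42, 0.587, -0.396]
wrist_force: [-0.8, 12.1, -1.5]
grip_width: 0.052
```

Run:
```python
from fin import *
s,_=st()
snap(12)
S=load('side12');p=s["ee_pos"]
print(proj(S,p+.082*yd))
cv2.imwrite('pics/c12.png',cv2.resize(S['color'][150:210,270:330,::-1],None,fx=10,fy=10,interpolation=cv2.INTER_CUBIC))
```

```text
t 25.575 p [ 0.5207 -0.1834  0.0648] q [ 0.0224  0.6751  0.076   2.1645  0.8158  0.407  -0.7323] F [-0.778  12.0708 -1.5061] M [ 2.7788  0.1825 -0.1926] w 0.05197792470181033
[[-0.0409 -0.0118  0.9991]
 [-0.9418 -0.3335 -0.0425]
 [ 0.3337 -0.9427  0.0025]]
[298.2645 188.4735]
```

View pics/c12.png

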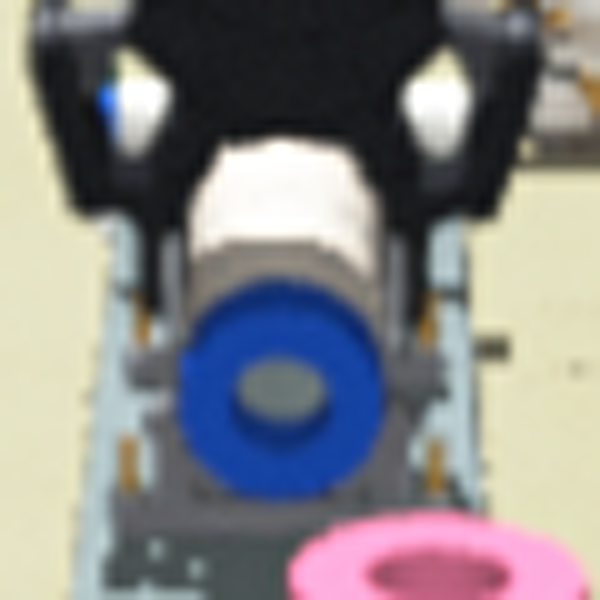

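View pics/side12.png

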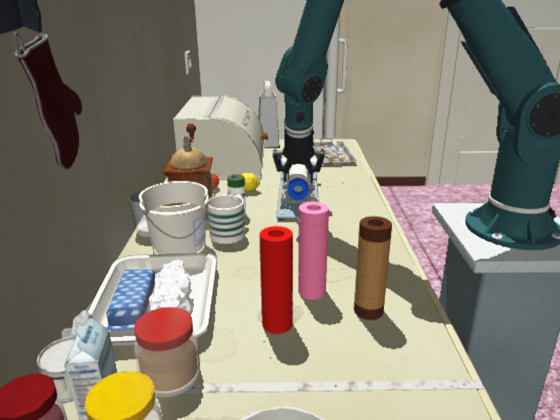

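apply_moves(
  moves=[
    [0,-0.02,-0.006,0,0,0],
    [0,0,0,0,0,0],
    [0,0,0,0,0,0],
    [0,0,0,0,0,0],
    [0,0,0,0,0,0],
  ],
)

```text
time: 26.3
ee_pos: [0.5206, -0.1837, 0.0647]
orientation: [0.568, -0.42, 0.587, -0.396]
wrist_force: [-1.4, 12.6, 1.2]
grip_width: 0.0525
```

apply_moves(
  moves=[
    [0,0,0,0,0,0],
    [0,0,0,0,0,0],
    [0,0,0,0,0,0],
    [0,0,0,0,0,0],
    [0,0,0,0,0,0],
  ],
)

```text
time: 26.92
ee_pos: [0.5205, -0.1837, 0.0647]
orientation: [0.568, -0.42, 0.587, -0.396]
wrist_force: [-1.7, 13.6, 1.1]
grip_width: 0.0518
```

Steady at about 13 N at the hand, which is roughly 12 N on the spring plus saddle friction. The cartridge rests in the saddles. I'm handing in.

```bash
python3 -c "
from rig import ctrl
print(ctrl.hand_in()); s=ctrl.state(); print(s['time'],s['ee_pos'],s['wrist_force'])"
```

```text
the job is handed in; nothing more can be done
None
the job is handed in; nothing more can be done
```

I handed the job in at about 27 s with the new white/blue cartridge in the two saddles, over the spigot and pressed on the sprung seat, still gripped at 70 N.

**Push:** the last readings were 12.6 to 13.6 N along the axis at the hand, so roughly 12 N on the spring plus saddle friction. From where the force first rose, I put the seat at about 10 mm of travel (9–11 mm), well short of the 20 mm stop. There was no direct view of the seat, because the arm blocked the top camera.

**Fit:** the last side picture shows the tail end centred between the studs, and it matches the hand pose to within about 1 px, so the cartridge did not slip in the grip. The used cartridge, mug, lemon and spice jar look unmoved in that side picture.

**What disagreed or went wrong:**
- **Height:** the cartridge touched the saddles with the tool point at 65 mm instead of the expected 62 mm. I took this as an offset in the grip.
- **Head position:** the camera estimates differed by about 7 mm along the axis, so I set the final position by force.
- **First slide:** the first attempt dragged in the saddles from too much downward press, reaching about 26 N down and 13 N along the axis. I unloaded it and then slid it home gently.
- **Arm limits:** early on, two arm joints ran up to the ends of their ranges, so I chose a different approach direction. No joint reading was outside its range apart from rounding at the stop (joint 5 read -1.533 against a stated -1.53).

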